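# Load the slide press with staggered slotted weights

## Task

The slide press has only its largest slotted weight on; leave that one on and add the medium weight, then the small one on top of it. Draw the medium weight out of its parking dock, slide each in sideways under the knob until the stem is at the closed end of its slot, and set it down flat (do not let it drop), turned so that the three slots point to three different sides, about a third of a turn apart. Leave the other things on the bench where they are.

Things in the scene. Friction and masses are not known exactly. Their poses are not given: they have to be found in the camera images.
- press_seat (a point): Slide press, fixed: round grey base 100 mm across, 12 mm high; above it a dark platen 80 mm across whose top is 40 mm above the bench; from its middle rises a steel stem 10 mm thick with a black knob 28 mm across at 165 to 186 mm above the bench, so that weights come in only sideways. This point: on the stem's axis, on the platen's top.
- dock: Parking dock, fixed: white block 56 mm deep (x), 60 mm wide (y), 44 mm high; origin at the middle of its underside. A pocket 28 mm wide, 20 mm high, 50 mm deep opens at the bottom of its front, which looks along the dock's -x. The medium weight's tab lies in it, the disc's rim about 4 mm before the front; it is drawn straight out along the dock's -x.
- largest: Largest slotted weight, bare grey metal, loose: disc 88 mm across, 14 mm thick, two flats 80 mm apart and 36 mm long, parallel to the slot, beside the middle. A 14 mm wide slot, open at the rim, ends 7 mm past the middle; opposite its mouth a light grey-plastic tab, 20 mm wide, 14 mm thick, ends 88 mm from the middle. 0.22 kg. Origin: middle of the underside; x points out of the slot's mouth, away from the tab.
- largest_c (a point): Middle of the largest weight's disc, half-way up its 14 mm; x axis points out of the slot's mouth, away from the tab, z normal to the disc. It already lies on the platen round the stem, its slot somewhere between towards the robot and to the robot's right.
- medium: Medium slotted weight, bare grey metal, loose: disc 72 mm across, 14 mm thick, two flats 62 mm apart and 36 mm long, parallel to the slot, beside the middle. A 14 mm wide slot, open at the rim, ends 7 mm past the middle; opposite its mouth a light grey-plastic tab, 20 mm wide, 14 mm thick, ends 88 mm from the middle. 0.12 to 0.22 kg. Origin: middle of the underside; x points out of the slot's mouth, away from the tab.
- medium_c (a point): Middle of the medium weight's disc, half-way up its 14 mm; x axis points out of the slot's mouth, away from the tab, z normal to the disc. It lies on the bench, tab hidden in the dock: there only its flats can be gripped; on the press only its tab, as stem and knob stand up through the place of a hand above the disc.
- medium_tab (a point): Middle of the gripping part of the medium weight's tab, on its centre line, half-way up: 74 mm from the middle of the disc, on its -x side. Axes as medium_c.
- small: Small slotted weight, bare grey metal, loose: disc 58 mm across, 14 mm thick, two flats 48 mm apart and 32 mm long, parallel to the slot, beside the middle. A 14 mm wide slot, open at the rim, ends 7 mm past the middle; opposite its mouth a light grey-plastic tab, 20 mm wide, 14 mm thick, ends 88 mm from the middle. 0.09 to 0.17 kg. Origin: middle of the underside; x points out of the slot's mouth, away from the tab.
- small_c (a point): Middle of the small weight's disc, half-way up its 14 mm; x axis points out of the slot's mouth, away from the tab, z normal to the disc. It lies flat in the open on the bench, left or right of the press.
- small_tab (a point): Middle of the gripping part of the small weight's tab, on its centre line, half-way up: 74 mm from the middle of the disc, on its -x side. Axes as small_c.
- strip_reader: White strip reader, fixed, behind the left half of the bench: keep clear; solid block about 275 mm deep, 250 mm wide, 177 mm high; origin at the middle of its underside.
- stapler: Bystander: dark blue stapler, 130 x 34 x 48 mm; long axis y, lying about towards the robot; origin at the middle of its underside.
- slide_box_cream: Bystander: cream slide box, 90 x 98 x 38 mm; origin at the middle of its underside.
- slide_box_blue: Bystander: blue slide box, 90 x 98 x 38 mm; origin at the middle of its underside.
- petri_dish: Bystander: petri dish, 62 mm across, 14 mm high, right of the middle; origin at the middle of its underside.
- petri_dish_b: Bystander: petri dish, 62 mm across, 14 mm high, at the left; origin at the middle of its underside.
- forceps: Bystander: steel forceps lying flat, 128 x 17 x 8 mm, long axis y; origin at the middle of the underside.
- bench_timer: Bystander: white timer, 54 x 62 x 61 mm; origin at the middle of its underside.
- specimen_cup_2: Bystander: specimen cup with red lid, 60 mm across, 67 mm high; origin at the middle of its underside.
Mind the look-alikes: they are no part of the job. Leave any purple or red look-alike of the small alone.

How it is judged:
On the way, in this order (a step that is already met when the one before it is completed fails the run):
1. the medium weight lies home on the largest one, its slot turned away from the largest one's (horizontal distance between medium_c and press_seat below 0.008 m and height (world z) of medium_c between 0.057 and 0.065 m and angle between medium_c's own z axis and vertical below 0.08 rad and x of medium_tab in the frame of largest_c above -0.013 m), for 0.2 s.
2. the small weight lies home on the medium one, its slot turned away from both (horizontal distance between small_c and press_seat below 0.008 m and height (world z) of small_c between 0.071 and 0.079 m and angle between small_c's own z axis and vertical below 0.08 rad and x of small_tab in the frame of largest_c above -0.013 m and x of small_tab in the frame of medium_c above -0.013 m), for 0.2 s.
At the end, for the whole second after the job is handed in: From the platen up lie the largest, the medium and the small weight, each flat (within about 4.5 degrees, its height within 4 mm), its middle within 8 mm of the stem's axis, at rest, and any two of the three slots point at least about 80 degrees apart (all of step 1 and all of step 2 and horizontal distance between largest_c and press_seat below 0.008 m and height (world z) of largest_c between 0.043 and 0.051 m and angle between largest_c's own z axis and vertical below 0.08 rad and linear speed of each of largest, medium, small below 0.02 m/s); the robot touches nothing.
It fails at once if a bystander was moved by more than 30 mm (distance of any of stapler, slide_box_cream, slide_box_blue, petri_dish, petri_dish_b, forceps, bench_timer, specimen_cup_2 from where it was at the start of the episode above 0.03 m).
It fails at once if the medium or the small weight was dropped onto the press ((horizontal distance between medium_c and press_seat below 0.03 m and height (world z) of medium_c below 0.15 m and linear speed of medium above 0.6 m/s) or (horizontal distance between small_c and press_seat below 0.03 m and height (world z) of small_c below 0.15 m and linear speed of small above 0.6 m/s)).
It fails at once if the largest weight was taken off the press (horizontal distance between largest_c and press_seat above 0.03 m).
It also fails if it takes over 72 s, if anything falls off the work surface, if the arm or the gripper's body presses on something with over 40 N, if the wrist force passes 120 N, or if a joint passes its speed limit or range.

## Robot

A 7-joint arm with a two-finger parallel gripper is mounted at the origin on a cart in front of the work surface, level with it; the furniture and walls round the work are solid. World frame = base frame: x ahead of the robot, y to its left, z up, the work surface at z = 0. Lengths are in m, angles in rad, forces in N, time in s.
With the tool pointing down it reaches from about 0.35 to 0.9 m from the base axis. Payload 8.1 kg.
Tool frame: the origin (TCP) lies between the finger pads; the fingertips stand 19 mm ahead of it and the grasp point (between the pads) is the TCP (tcp_to_tips is the distance from the TCP to the fingertips, in m); z points along the fingers, y is the line along which they close (so a half turn about z gives the same grasp; the last joint's range is limited). The gripper opens to 92 mm and grips with 3 to 60 N. Pads are 19 mm wide; open, the fingers measure 130 mm over their backs; the gripper's body (75 mm by 190 mm) begins 47 mm behind the grasp point.
Start: joints at [1.055, 0.434, 0.025, 1.573, -0.012, 1.134, -0.075], TCP at [0.251, -0.573, 0.246] pointing down, gripper open.
Joint ranges: [-2.62, 2.62], [-0.44, 2.09], [-1.27, 1.32], [0.08, 2.57], [-1.32, 4.46], [0.12, 2], [-2.74, 2.74]. Speed limits (rad/s): [2.22, 2.22, 3.01, 3.01, 3.14, 3.14, 3.14].

## Interface

Orientations are given as a unit quaternion [x, y, z, w].
In Python, from rig import read_state, snapshot, camera_params, job_done, trace, tcp_to_tips gives the robot as it stands.
- The arm moves only by the tool move_arm, never from a script. Its argument "targets" is a list of rows, each a list of 5 numbers: the finger opening in mm, from 0 to 91.8, then the shift along the tool's x, y, z in units of 30 mm (1.0 is 30 mm), then the turn about the tool's z in units of 5 degrees (1.0 is 5 degrees). In form: [[grip, dx, dy, dz, spin], ...]. A call has 1 to 5 rows; each row shifts and turns the commanded pose from where the row before left it, along the tool's axes as they then stand; what a row does not reach is not made up. A row lasts 1/12 s, in which the tool goes at most 41.7 mm and 7.16 degrees, less where a joint would pass 70% of its speed; a pose out of reach is approached as far as the arm can. A call is refused whole if a number of a shift passes 1 or a number of a turn 1, either way. A call with a gripper value outside its range is refused whole. The fingers move at their own pace and stop on an object; the grip force is fixed at half the most. Time passes only in rows, so rows that do not move let the fingers close. It gives the time, the measured TCP pose, the force, the opening and the grip force at its end, in the units of the state.
- read_state(): the state, without advancing time (a new reading comes with each control period).
- snapshot(name): name is "side" or "top"; returns (picture, depth): 420x560x3 uint8, red, green, blue; 420x560 float32, m along the optical axis (not along the pixel's ray), 0 where there is no reading.
- camera_params(name): a dict with "intrinsics" (3x3 intrinsics, pixels), "dist" ([k1, k2, p1, p2, k3] as OpenCV has them; the pictures are not rectified), "origin" and "rotation" of the camera in the world. Camera axes: x right, y up, looking along -z (the intrinsics and any distortion apply to the point x, -y, -z); pixel columns grow to the right and rows downward; lengths in m; the calibration is good to about 2 mm. A picture is of the moment at which its call begins. camera_params takes no time and is no camera call.
- job_done(): hands the job in; it is judged then, once.
Trained networks look in the newest picture that a camera, given by its name, has taken for a name from the list of things; names that differ only in an ending like _2 or _b are one class to them, and where a whole thing is asked for, a point or a joint stands for the part that bears it (a point fixed in the world has none). Each returns a list of dicts, best first, with "conf" (0 to 1); they miss things now and then, are a little off and sometimes report something else, mostly with a low value. They report only what shows in the picture. A call takes as long as a camera call. They do not tell look-alikes from the thing itself.
- trace(query, camera): "region" (420x560 bool, what is visible of it) and "uv" ([column, row] in pixels, amid what is visible of it).
The state is a dict: "time_s": time; "joints": joint angles; "qd": joint speeds; "joint_torque": joint torques, N m; "position": TCP position; "orientation": TCP orientation; "force": force on the tool from outside, world axes, zero at the start; "torque": the same for the moment, N m; "gripper_width": finger opening in m; "gripper_force": force on a finger pad.
Only numpy, scipy, OpenCV 4.12 (cv2) and the standard library are available. Lean on these libraries where they do the work, as an engineer would, in place of code of your own. Each camera call takes 0.05 s, during which the arm holds its last target. There are 200 camera calls.

## Working session

There is one attempt and no reset: what is moved stays moved. The work goes in short steps, Python scripts to look and compute and a tool call to move; the robot and the scene stay as the last step left them, time stands still between calls to the robot, and variables do not carry over. Pictures are saved under pics/ and viewed, at most 10 in all, crops included, and the job is handed in when it is done.

Besides the shell and the picture viewer there is one more tool, called after "Request:" as name([rows], argument=value, ...), one row to a line, values as JSON. move_arm: Moves the arm, as the interface text tells. Its arguments: {"type":"object","properties":{"targets":{"type":"array","items":{"type":"array","items":{"type":"number"}}}},"required":["targets"]}

```bash
mkdir -p pics; ls
python3 - <<'E'
from rig import *
import cv2,numpy as np
s=read_state(); print({k:np.round(v,3) for k,v in s.items()}, tcp_to_tips)
for n in("side","top"):
    p,d=snapshot(n); cv2.imwrite(f"pics/{n}0.png",p[:,:,::-1]); c=camera_params(n); print(n,c)
E
```

```text
pics
{'time_s': np.float64(0.0), 'joints': array([ 1.055,  0.435,  0.025,  1.574, -0.012,  1.134, -0.075]), 'qd': array([ 0.001, -0.   ,  0.   ,  0.   ,  0.001, -0.001,  0.001]), 'joint_torque': array([-1.0000e-03, -6.6786e+01,  9.8500e-01, -3.1446e+01, -6.1000e-02,
        4.3000e-02,  0.0000e+00]), 'position': array([ 0.25 , -0.572,  0.245]), 'orientation': array([ 0.979,  0.205, -0.   , -0.001]), 'force': array([0.298, 0.977, 0.028]), 'torque': array([ 0.044, -0.031, -0.035]), 'gripper_force': np.float64(0.0), 'gripper_width': np.float64(0.092)} 0.019
side {'intrinsics': array([[395.59619962,   0.        , 278.40605873],
       [  0.        , 395.59619962, 210.76411747],
       [  0.        ,   0.        ,   1.        ]]), 'dist': array([-0.1061472,  0.       ,  0.       ,  0.       ,  0.       ]), 'origin': array([0.36415464, 1.24980431, 0.56116844]), 'rotation': array([-0.02229064,  0.56487481,  0.82401843, -0.03759261])}
top {'intrinsics': array([[380.1005062 ,   0.        , 281.37322705],
       [  0.        , 380.1005062 , 212.13874555],
       [  0.        ,   0.        ,   1.        ]]), 'dist': array([-0.03208056,  0.        ,  0.        ,  0.        ,  0.        ]), 'origin': array([ 0.26421405, -0.0350293 ,  1.2012937 ]), 'rotation': array([ 0.05605067, -0.06132967, -0.70425343,  0.70507028])}
```

View pics/top0.png

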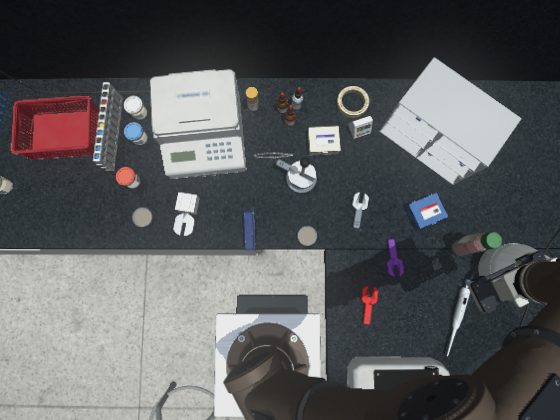

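View pics/side0.png

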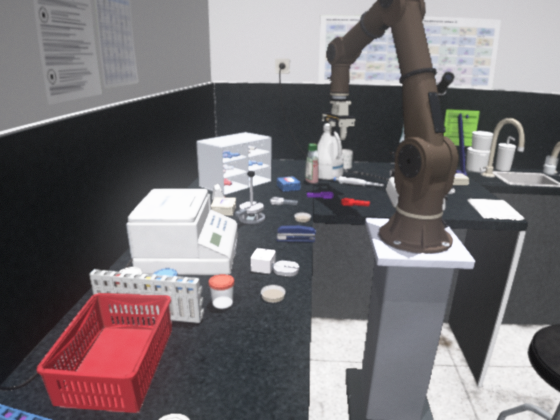

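The top view shows the press at (300,177), the medium at (183,225) with its dock at (187,202), and the bare-metal small at (360,208). The purple (395,258) and red (369,305) pieces are look-alikes. The grey one fits the description, being bare metal and in the open to the right of the press. I'll confirm in an enlarged crop.

```bash
cat > h.py <<'E'
from rig import *
import cv2,numpy as np
from scipy.spatial.transform import Rotation as R
def cam(n):
    c=camera_params(n); return c["intrinsics"],c["dist"],np.array(c["origin"]),R.from_quat(c["rotation"]).as_matrix()
def rays(n,uv):
    K,D,o,M=cam(n); q=cv2.undistortPoints(np.float64(uv).reshape(-1,1,2),K,D)[:,0]
    return o,np.c_[q[:,0],-q[:,1],-np.ones(len(q))]@M.T
def at_z(n,uv,z):
    o,r=rays(n,uv); return o+r*((z-o[2])/r[:,2])[:,None]
def cloud(n,d):
    h,w=d.shape; u,v=np.meshgrid(np.arange(w),np.arange(h)); o,r=rays(n,np.c_[u.ravel(),v.ravel()])
    return (o+r*d.reshape(-1,1)).reshape(h,w,3)
def proj(n,P):
    K,D,o,M=cam(n); q=(np.atleast_2d(P)-o)@M; q=q*[1,-1,-1]
    return cv2.projectPoints(q,np.zeros(3),np.zeros(3),K,D)[0][:,0]
E
python3 - <<'E'
from h import *
p,d=snapshot("top"); C=cloud("top",d); np.save("C0.npy",C); np.save("p0.npy",p)
for q in("press_seat","dock","largest","medium","small","stapler","petri_dish","specimen_cup_2","forceps","slide_box_cream","bench_timer"):
    for r in trace(q,"top")[:4]:
        m=r["region"]; P=C[m]; P=P[d[m]>0]
        print(q,round(r["conf"],2),np.round(r["uv"]),m.sum(),np.round(P.min(0),3),np.round(P.max(0),3),np.round(np.median(P,0),3))
a=cv2.resize(p[150:250,160:220],None,fx=5,fy=5,interpolation=cv2.INTER_CUBIC)
b=cv2.resize(p[150:250,270:385],None,fx=4.3,fy=5,interpolation=cv2.INTER_CUBIC)
cv2.imwrite("pics/crop0.png",np.hstack([a,b])[:,:,::-1]); print(a.shape,b.shape)
E
```

```text
press_seat 0.86 [302. 175.] 216 [ 0.529 -0.152 -0.002] [ 0.589 -0.059  0.19 ] [ 0.566 -0.105  0.024]
dock 0.64 [187. 201.] 389 [0.458 0.221 0.001] [0.519 0.286 0.05 ] [0.486 0.25  0.043]
dock 0.58 [186. 225.] 402 [ 0.388  0.231 -0.006] [0.464 0.3   0.036] [0.427 0.261 0.013]
largest 0.82 [296. 175.] 633 [ 0.533 -0.154 -0.007] [ 0.64  -0.026  0.087] [ 0.581 -0.092  0.053]
largest 0.34 [322. 140.] 905 [ 0.653 -0.239 -0.004] [ 0.759 -0.13   0.044] [ 0.694 -0.181  0.036]
medium 0.69 [185. 223.] 381 [ 0.387  0.232 -0.007] [0.462 0.295 0.02 ] [0.425 0.262 0.013]
medium 0.64 [295. 178.] 549 [ 0.533 -0.149  0.012] [ 0.619 -0.03   0.06 ] [ 0.578 -0.092  0.053]
small 0.74 [393. 264.] 256 [ 0.272 -0.421 -0.001] [ 0.372 -0.375  0.02 ] [ 0.306 -0.394  0.014]
small 0.73 [356. 205.] 313 [ 0.416 -0.321 -0.003] [ 0.527 -0.27   0.021] [ 0.483 -0.288  0.013]
small 0.63 [370. 301.] 397 [ 0.122 -0.339 -0.004] [ 0.233 -0.29   0.021] [ 0.191 -0.309  0.014]
stapler 0.96 [251. 231.] 429 [ 0.342  0.039 -0.001] [0.469 0.075 0.053] [0.402 0.055 0.043]
stapler 0.64 [296. 174.] 605 [ 0.533 -0.154 -0.002] [ 0.639 -0.027  0.178] [ 0.58  -0.095  0.053]
petri_dish 0.85 [142. 219.] 284 [ 0.418  0.368 -0.004] [0.478 0.428 0.021] [0.447 0.396 0.014]
petri_dish 0.53 [306. 236.] 331 [ 0.357 -0.158 -0.006] [ 0.421 -0.096  0.02 ] [ 0.388 -0.125  0.014]
specimen_cup_2 0.75 [127. 177.] 390 [ 0.538  0.41  -0.005] [0.598 0.492 0.073] [0.564 0.435 0.064]
slide_box_cream 0.82 [324. 140.] 797 [ 0.653 -0.229 -0.003] [ 0.742 -0.132  0.044] [ 0.694 -0.178  0.036]
bench_timer 0.57 [361. 128.] 384 [ 0.713 -0.34  -0.005] [ 0.78  -0.267  0.064] [ 0.738 -0.3    0.04 ]
(500, 300, 3) (500, 494, 3)
```

View pics/crop0.png

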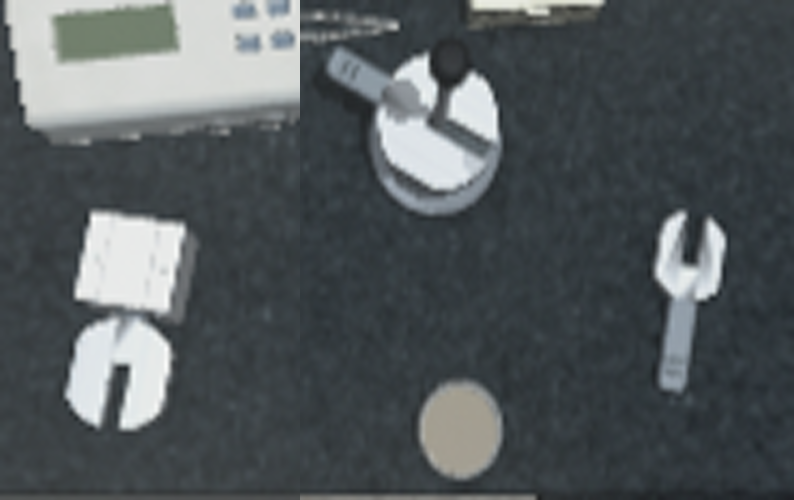

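The crop confirms it: the grey small at crop (690,300) has its slot pointing ahead and its tab towards the robot. The medium's slot points at the robot, and the largest's tab points left and ahead. Next I fit the poses.

```bash
cat > fit.py <<'E'
from h import *
from scipy.optimize import minimize
S=8
def outline(r,fl,L,th,w=14,tab=None,ts=None):
    a=np.linspace(0,2*np.pi,181); p=r*np.c_[np.cos(a),np.sin(a)]
    m=(abs(p[:,0])<L/2); p[m,1]=np.clip(p[m,1],-fl/2,fl/2)
    return p
def render(n,x,y,th,z,r,fl,L,tab,slot,box,shape):
    u0,v0,u1,v1=box; im=np.zeros(((v1-v0)*S,(u1-u0)*S),np.uint8)
    c,s=np.cos(th),np.sin(th)
    def dr(p,val,zz):
        P=np.c_[x+(c*p[:,0]-s*p[:,1])/1e3,y+(s*p[:,0]+c*p[:,1])/1e3,np.full(len(p),zz)]
        q=(proj(n,P)-[u0,v0]+.5)*S-.5; cv2.fillPoly(im,[np.round(q).astype(np.int32)],val)
    if tab: dr(np.float64([[-88,-10],[-20,-10],[-20,10],[-88,10]]) if tab>1 else np.float64([[-tab*0-40,-10],[-20,-10],[-20,10],[-40,10]]),255,z)
    dr(outline(r,fl,L,th),255,z)
    if slot: dr(np.float64([[-7,-7],[r+1,-7],[r+1,7],[-7,7]]),0,z)
    return cv2.resize(im,None,fx=1/S,fy=1/S,interpolation=cv2.INTER_AREA)/255.
def fit(n,p,x0,z,geo,tab,box,lo,hi,ignore=None,slot=True):
    u0,v0,u1,v1=box; g=p[v0:v1,u0:u1].astype(float).mean(2)
    t=np.clip((g-lo)/(hi-lo),0,1); W=np.ones_like(t) if ignore is None else 1-ignore[v0:v1,u0:u1]
    f=lambda q:(W*(render(n,q[0],q[1],q[2],z,*geo,tab,slot,box,None)-t)**2).sum()
    best=None
    for d in(-.15,0,.15):
        r=minimize(f,[x0[0],x0[1],x0[2]+d],method="Nelder-Mead",options=dict(initial_simplex=np.array(x0)+[0,0,d]+np.array([[0,0,0],[.006,0,0],[0,.006,0],[0,0,.15]]),xatol=1e-4,fatol=1e-3,maxiter=200))
        if best is None or r.fun<best.fun:best=r
    return best.x,best.fun,t
GEO=dict(largest=(44,80,36),medium=(36,62,36),small=(29,48,32))
E
python3 - <<'E'
from fit import *
p=np.load("p0.npy");C=np.load("C0.npy")
print("small",fit("top",p,[.49,-.29,-.1],.014,GEO["small"],2,(345,185,375,232),60,150)[:2])
ig=np.zeros(p.shape[:2]);ig[:212]=1
print("med",fit("top",p,[.425,.262,-2.97],.014,GEO["medium"],1,(165,205,205,245),60,170,ig)[:2])
g=p.mean(2)
# largest: ignore knob/stem area
q=proj("top",[[.575,-.105,.054],[.575,-.105,.176]]);print("seat/knob px",q)
ig=np.zeros(p.shape[:2]);ig[155:172,288:306]=0
# knob: dark blob centroid
print(g[156:172:1,294:306].astype(int))
# dock top fit via bright mask rect
m=((C[...,2]>.03)&(C[...,0]>.45)&(C[...,0]<.53)&(C[...,1]>.2)&(C[...,1]<.3)&(g>170))
v,u=np.nonzero(m);P=at_z("top",np.c_[u,v],.044);print("dock",cv2.minAreaRect((P[:,:2]*1000).astype(np.float32)))
# bench edge
for col in(120,190,230,300): 
    r=np.nonzero(C[220:300,col,2]<-.05)[0]; print(col, 220+r[0] if len(r) else None, C[219+r[0],col] if len(r) else None)
# reader front: points z>.05, y .1-.3
m=(C[...,2]>.03)&(C[...,1]>.09)&(C[...,1]<.33)&(C[...,0]>.53)
print("reader min x",np.percentile(C[m][:,0],[0.5,2,5]),C[m][:,1].min(),C[m][:,1].max())
m=(C[...,2]>.1)&(C[...,1]>.0)&(C[...,1]<.4)&(C[...,0]>.53); print(np.percentile(C[m],1,axis=0),np.percentile(C[m],99,axis=0))
E
```

```text
small (array([ 0.50107292, -0.2961899 , -0.20144951]), np.float64(7.048476369487519))
med (array([ 0.42373058,  0.26478826, -3.27918956]), np.float64(21.24649368806022))
seat/knob px [[301.11530004 174.7046312 ]
 [303.67281875 163.26675885]]
[[ 57  56  61  63  63  61  61  60  61  62  60  56]
 [ 58  55  61  63  62  63  63  60  58  56  53  50]
 [ 56  54  59  60  60  61  63  57  45  44  46  46]
 [ 54  58  59  58  59  60  59  47  44  49  52  51]
 [ 56  64  59  57  80 117  59  42  49  57  55  56]
 [ 58  77 139 152 166 195  66  43  51  57  58  58]
 [120 159 221 230 230 220  53  43  51  59  61  60]
 [202 226 230 229 228 220  73  42  47  58  61  63]
 [228 228 228 228 229 221  90  40  43  47  54  57]
 [213 215 228 228 228 224 163  76  40  41  42  44]
 [153 162 216 228 228 227 224 163  55  38  39  40]
 [152 153 162 217 229 229 228 219  78  53  51  86]
 [148 150 152 168 230 230 228 209  74  77  88 163]
 [145 146 148 165 230 231 227 185  75  81 117 214]
 [141 144 145 156 210 215 225 164  76  86 133 229]
 [130 143 145 145 146 156 198 103  76  93 148 230]]
dock ((489.3869323730469, 254.19703674316406), (59.09697723388672, 55.293006896972656), 81.00870513916016)
120 249 [ 0.35140144  0.47611082 -0.02294177]
190 250 [ 0.3483072   0.2475536  -0.01442489]
230 250 [ 0.3488131   0.12018745 -0.01761093]
300 250 [ 0.34882592 -0.10358469 -0.01353633]
reader min x [0.57827053 0.58696603 0.60143548] 0.09000845192930354 0.3299994753914358
[0.65969611 0.00687377 0.1013613 ] [0.9329729  0.39344874 0.37554823]
```

Run:
```python
from fit import *
p=np.load("p0.npy");C=np.load("C0.npy")
s=cv2.imread("pics/side0.png")[:,:,::-1]
ig=np.zeros(p.shape[:2]);ig[150:174,299:310]=1
for box,z in(((274,150,324,192),.054),):
    for x0 in([.572,-.1,-1.9],[.572,-.1,-2.1]):
        print("largest",fit("top",p,x0,z,GEO["largest"],2,box,90,150,ig)[:2])
# press axis candidates: project knob (z .186), stem bits, base circle over image and draw
def draw(n,im,x,y,sc,box):
    u0,v0,u1,v1=box;o=cv2.resize(im[v0:v1,u0:u1],None,fx=sc,fy=sc,interpolation=cv2.INTER_CUBIC)[:,:,::-1].copy()
    a=np.linspace(0,6.283,60)
    for r,z,c in((.014,.186,(0,255,0)),(.014,.165,(0,255,255)),(.05,.012,(0,0,255)),(.04,.04,(255,0,255)),(.05,0,(255,0,0))):
        q=proj(n,np.c_[x+r*np.cos(a),y+r*np.sin(a),np.full(60,z)]); q=((q-[u0,v0]+.5)*sc-.5).round().astype(np.int32)
        cv2.polylines(o,[q],True,c,1)
    return o
x,y=.572,-.105
a=draw("top",p,x,y,9,(270,150,325,200)); b=draw("side",s,x,y,9,(228,160,260,210))
cv2.imwrite("pics/press.png",np.hstack([a,b[:450]])); print(a.shape,b.shape)
# side: stem column by row
g=s.mean(2); 
for r in range(166,206,3): print(r,g[r,236:268].astype(int))
```

```text
Traceback (most recent call last):
  File "fit.py", line 24, in fit
    r=minimize(f,[x0[0],x0[1],x0[2]+d],method="Nelder-Mead",options=dict(initial_simplex=np.array(x0)+[0,0,d]+np.array([[0,0,0],[.006,0,0],[0,.006,0],[0,0,.15]]),xatol=1e-4,fatol=1e-3,maxiter=200))
  File "fit.py", line 21, in <lambda>
    f=lambda q:(W*(render(n,q[0],q[1],q[2],z,*geo,tab,slot,box,None)-t)**2).sum()
                   ~~~~~~^^^^^^^^^^^^^^^^^^^^^^^^^^^^^^^^^^^^^^^^^^^
  File "fit.py", line 16, in render
    if slot: dr(np.float64([[-7,-7],[r+1,-7],[r+1,7],[-7,7]]),0,z)
             ~~^^^^^^^^^^^^^^^^^^^^^^^^^^^^^^^^^^^^^^^^^^^^^^^^^^^
  File "fit.py", line 13, in dr
    q=(proj(n,P)-[u0,v0]+.5)*S-.5; cv2.fillPoly(im,[np.round(q).astype(np.int32)],val)
       ~~~~^^^^^
  File "h.py", line 15, in proj
    K,D,o,M=cam(n); q=(np.atleast_2d(P)-o)@M; q=q*[1,-1,-1]
            ~~~^^^
  File "h.py", line 5, in cam
    c=camera_params(n); return c["intrinsics"],c["dist"],np.array(c["origin"]),R.from_quat(c["rotation"]).as_matrix()
ValueError: time passes only in moves, steps and waits
```

```bash
sed -i 's/^def cam(n):/import functools\n@functools.lru_cache\ndef cam(n):/' h.py
python3 - <<'E'
from fit import *
p=np.load("p0.npy");C=np.load("C0.npy")
s=cv2.imread("pics/side0.png")[:,:,::-1]
ig=np.zeros(p.shape[:2]);ig[150:174,299:310]=1
for box,z in(((274,150,324,192),.054),):
    for x0 in([.572,-.1,-1.9],[.572,-.1,-2.1]):
        print("largest",fit("top",p,x0,z,GEO["largest"],2,box,90,150,ig)[:2])
def draw(n,im,x,y,sc,box):
    u0,v0,u1,v1=box;o=cv2.resize(im[v0:v1,u0:u1],None,fx=sc,fy=sc,interpolation=cv2.INTER_CUBIC)[:,:,::-1].copy()
    a=np.linspace(0,6.283,60)
    for r,z,c in((.014,.186,(0,255,0)),(.014,.165,(0,255,255)),(.05,.012,(0,0,255)),(.04,.04,(255,0,255)),(.05,0,(255,0,0))):
        q=proj(n,np.c_[x+r*np.cos(a),y+r*np.sin(a),np.full(60,z)]); q=((q-[u0,v0]+.5)*sc-.5).round().astype(np.int32)
        cv2.polylines(o,[q],True,c,1)
    return o
x,y=.572,-.105
a=draw("top",p,x,y,9,(270,150,325,200)); b=draw("side",s,x,y,9,(230,160,262,210))
cv2.imwrite("pics/press.png",np.hstack([a,b])); print(a.shape,b.shape)
g=s.mean(2)
for r in range(178,206,3): print(r,g[r,240:262].astype(int))
E
```

```text
largest (array([ 0.57773287, -0.10685181, -2.05572225]), np.float64(133.54549286599172))
largest (array([ 0.5778821 , -0.10679923, -2.04765623]), np.float64(133.62140725789226))
(450, 495, 3) (450, 288, 3)
178 [193 191 193 192 193 191 193 189 203 221 187 159 186 242 250 250 250 250
 250 250 249 248]
181 [193 192 192 192 195 192 194 194 198 205 180 166 194 245 250 250 250 250
 250 250 250 250]
184 [244 241 235 225 218 209 205 199 205 225 196 172 191 240 244 238 231 214
 189 168 145 116]
187 [250 250 249 248 244 237 229 200 167 168 175 166 134 103  94  89  88  85
  86  86  82  80]
190 [140 116 106 100  93  91  88  87  87 115 165 168 135  97  83  83  83  84
  84  82  81  82]
193 [ 89  88  88  84  85  85  86  86  87 102 145 169 151 107  89  85  84  82
  83  82  79  81]
196 [ 90  89  87  88  87  87  86  85  88 105 145 168 147 103  84  83  85  83
  86  80  82  78]
199 [ 91  92  91  89  89  88  89  90  90 109 146 166 148 105  87  87  84  81
  84  80  81  81]
202 [ 93  96 110 123 154 193 227 232 233 228 195 181 194 229 231 209 154 117
 130 145 134 112]
205 [232 243 247 248 249 249 248 247 245 239 215 196 196 214 231 238 244 245
 246 245 245 244]
```

View pics/press.png

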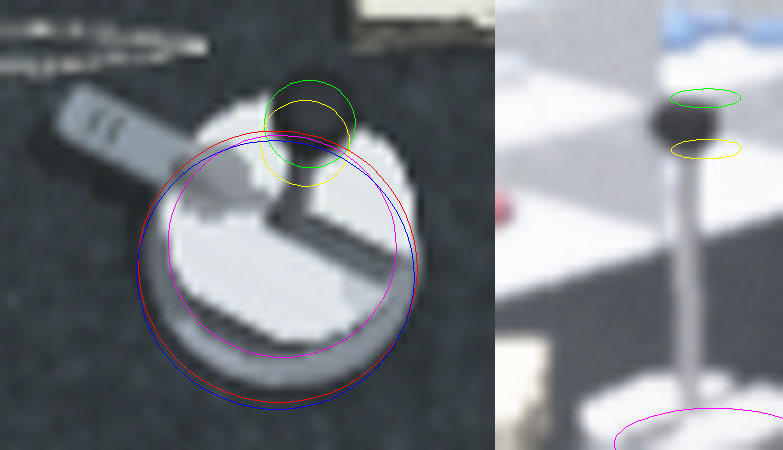

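The overlay shows my guess is off: the base and stem sit about 5 mm further in +x. The forceps lie at about (20,45) in the crop, near the largest's tab. I'll refine numerically.

Run:
```python
from fit import *
from scipy.ndimage import map_coordinates as mc
from scipy.optimize import least_squares
p=np.load("p0.npy"); g=p.mean(2).astype(float)
s=cv2.imread("pics/side0.png").mean(2).astype(float)
# side stem -> x
for zz,r in((.12,None),(.09,None)):
    pass
xs=[]
for r in range(190,200):
    w=s[r,246:257]-86; w=np.clip(w,0,None); xs.append((w*np.arange(246,257)).sum()/w.sum())
print("stem col",np.round(xs,2))
for X in(.574,.577,.580,.583): print(X,np.round(proj("side",[[X,-.106,.10],[X,-.106,.14]]),2).tolist())
# base circle from top: strongest bright->dark edge outward
c=np.array([.577,-.106])
for z in(.012,.0):
  pts=[]
  for a in np.radians(np.arange(110,300,5)):
    rr=np.arange(.040,.060,.0005); P=np.c_[c[0]+rr*np.cos(a),c[1]+rr*np.sin(a),np.full(len(rr),z)]
    q=proj("top",P); v=mc(g,[q[:,1],q[:,0]],order=1); dv=np.diff(v); i=dv.argmin()
    if dv[i]<-1: pts.append(P[i,:2]+0)
  pts=np.array(pts); f=least_squares(lambda k:np.hypot(*(pts-k[:2]).T)-.05,c,loss="soft_l1",f_scale=.001)
  f2=least_squares(lambda k:np.hypot(*(pts-k[:2]).T)-k[2],[*c,.05],loss="soft_l1",f_scale=.001)
  print(z,len(pts),f.x,f2.x)
# largest with ignore on tab fingers region; threshold high for disc only
ig=np.zeros(g.shape);ig[150:174,298:312]=1
u,v=np.meshgrid(np.arange(560),np.arange(420)); 
for lo,hi in((150,200),):
  print("largest disc",fit("top",p,[.577,-.106,-2.05],.054,GEO["largest"],0,(274,150,324,192),lo,hi,ig)[:2])
# tab axis: bluish-grey pixels of tab
m=(g>90)&(g<190)&(u>274)&(u<291)&(v>157)&(v<172); P=at_z("top",np.c_[u[m],v[m]],.054)[:,:2]; k=P.mean(0)
print("tab dir",np.degrees(np.arctan2(*(k-[.5777,-.1068])[::-1])),np.linalg.norm(k-[.5777,-.1068]),m.sum())
```

```text
stem col [250.66 250.75 250.94 251.07 251.02 251.   250.97 250.97 250.92 250.84]
0.574 [[252.78, 193.13], [252.59, 182.64]]
0.577 [[251.96, 193.1], [251.77, 182.61]]
0.58 [[251.15, 193.07], [250.95, 182.59]]
0.583 [[250.34, 193.05], [250.13, 182.56]]
0.012 38 [ 0.57840524 -0.10693515] [ 0.57726682 -0.10727336  0.04909502]
0.0 38 [ 0.58103073 -0.10795226] [ 0.57978503 -0.10842057  0.048946  ]
largest disc (array([ 0.57780807, -0.10711558, -2.0730654 ]), np.float64(89.78168765859284))
tab dir 62.94962088043665 0.0639573165534002 106
```

Estimates:

| Item | x (m) | y (m) | Slot direction |
|---|---|---|---|
| Press axis | 0.579 | -0.107 | – |
| Largest | – | – | ≈ -118° |
| Medium | 0.424 | 0.265 | ≈ 171.5° |
| Small | 0.501 | -0.296 | ≈ -11.5° |

The target slot directions are 122° for the medium and 2° for the small. First I plan the arc to above the medium.

```bash
cat > plan.py <<'E'
# usage: plan(wps, pose=None) ; wp=(x,y,z,yaw_deg,rows,grip,polar)
from h import *
def pose():
    s=read_state(); x=R.from_quat(s["orientation"]).as_matrix()
    return [*s["position"],np.degrees(np.arctan2(x[1,0],x[0,0]))],s,np.degrees(np.arccos(-x[2,2]))
def plan(wps,p=None):
    p=list(p or pose()[0]); rows=[]
    for x,y,z,yw,n,g,pol in wps:
        p0=list(p); yw0=p0[3]
        for i in range(1,n+1):
            t=i/n; T=np.array(p0[:3])+(np.array([x,y,z])-p0[:3])*t
            if pol:
                r0,a0=np.hypot(p0[0],p0[1]),np.arctan2(p0[1],p0[0]); r1,a1=np.hypot(x,y),np.arctan2(y,x)
                r,a=r0+(r1-r0)*t,a0+(a1-a0)*t; T[:2]=r*np.cos(a),r*np.sin(a)
            d=T-p[:3]; c,s=np.cos(np.radians(p[3])),np.sin(np.radians(p[3]))
            u=np.round([(c*d[0]+s*d[1])/.03,(s*d[0]-c*d[1])/.03,-d[2]/.03,-(yw0+(yw-yw0)*t-p[3])/5],2)
            rows.append([g,*u.tolist()]); w=u[:3]*.03
            p[0]+=c*w[0]+s*w[1]; p[1]+=s*w[0]-c*w[1]; p[2]-=w[2]; p[3]-=5*u[3]
    mx=np.abs(np.array(rows)[:,1:]).max(0); print("max",mx,"n",len(rows),"end",np.round(p,4))
    for i in range(0,len(rows),5): print(str(rows[i:i+5]).replace(" ",""))
E
python3 - <<'E'
from plan import *
print(pose()[0],pose()[2])
plan([(.424,.265,.245,171.5,34,91.8,1)])
E
```

```text
[np.float64(0.25069963148846425), np.float64(-0.5725145109573336), np.float64(0.2457734753414878), np.float64(23.64778222479506)] 0.004998305430489874
max [1.05 0.53 0.01 0.87] n 34 end [  0.4239   0.2651   0.2449 171.4978]
[[91.8,1.05,-0.15,0.0,-0.87],[91.8,1.04,-0.12,0.0,-0.87],[91.8,1.04,-0.1,0.0,-0.87],[91.8,1.03,-0.07,0.0,-0.87],[91.8,1.03,-0.04,0.0,-0.87]]
[[91.8,1.03,-0.02,0.0,-0.87],[91.8,1.02,0.01,0.01,-0.87],[91.8,1.01,0.03,-0.0,-0.87],[91.8,1.0,0.05,-0.0,-0.87],[91.8,1.0,0.09,-0.0,-0.87]]
[[91.8,0.99,0.1,-0.0,-0.87],[91.8,0.98,0.13,-0.0,-0.87],[91.8,0.97,0.15,-0.0,-0.87],[91.8,0.96,0.17,0.0,-0.87],[91.8,0.95,0.2,0.0,-0.87]]
[[91.8,0.94,0.22,0.0,-0.87],[91.8,0.92,0.24,0.0,-0.87],[91.8,0.92,0.26,0.0,-0.86],[91.8,0.9,0.28,0.0,-0.87],[91.8,0.89,0.3,0.01,-0.87]]
[[91.8,0.88,0.32,-0.0,-0.87],[91.8,0.86,0.34,-0.0,-0.87],[91.8,0.85,0.36,-0.0,-0.87],[91.8,0.83,0.38,-0.0,-0.87],[91.8,0.82,0.39,-0.0,-0.87]]
[[91.8,0.8,0.41,-0.0,-0.87],[91.8,0.79,0.43,0.0,-0.87],[91.8,0.77,0.45,0.0,-0.87],[91.8,0.76,0.46,0.0,-0.87],[91.8,0.73,0.47,0.0,-0.87]]
[[91.8,0.73,0.49,0.0,-0.87],[91.8,0.7,0.5,0.0,-0.87],[91.8,0.69,0.52,0.01,-0.87],[91.8,0.67,0.53,-0.0,-0.87]]
```

Request:
move_arm([
  [91.8, 1, -0.15, 0, -0.87],
  [91.8, 1, -0.12, 0, -0.87],
  [91.8, 1, -0.1, 0, -0.87],
  [91.8, 1, -0.07, 0, -0.87],
  [91.8, 1, -0.04, 0, -0.87],
])

```text
time_s: 1.12
position: [0.3707, -0.4795, 0.2458]
orientation: [0.922, 0.388, 0.0, 0.0]
force: [0.1, -0.2, -0.0]
gripper_width: 0.0914
gripper_force: 0.0
```

Request:
move_arm([
  [91.8, 1, -0.02, 0, -0.87],
  [91.8, 1, 0.01, 0, -0.87],
  [91.8, 1, 0.03, 0, -0.87],
  [91.8, 1, 0.05, 0, -0.87],
  [91.8, 1, 0.09, 0, -0.87],
])

```text
time_s: 1.53
position: [0.4621, -0.3607, 0.2458]
orientation: [0.832, 0.555, 0.0, 0.0]
force: [0.5, 0.7, -1.0]
gripper_width: 0.0923
gripper_force: 0.0
```

Request:
move_arm([
  [91.8, 1, 0.1, 0, -0.87],
  [91.8, 0.98, 0.13, 0, -0.87],
  [91.8, 0.97, 0.15, 0, -0.87],
  [91.8, 0.96, 0.17, 0, -0.87],
  [91.8, 0.95, 0.2, 0, -0.87],
])

```text
time_s: 1.95
position: [0.5193, -0.2249, 0.2459]
orientation: [0.713, 0.702, 0.0, 0.0]
force: [0.1, 0.2, -0.3]
gripper_width: 0.0916
gripper_force: 0.0
```

Request:
move_arm([
  [91.8, 0.94, 0.22, 0, -0.87],
  [91.8, 0.92, 0.24, 0, -0.87],
  [91.8, 0.92, 0.26, 0, -0.87],
  [91.8, 0.9, 0.28, 0, -0.87],
  [91.8, 0.89, 0.3, 0, -0.87],
])

```text
time_s: 2.37
position: [0.5396, -0.0842, 0.2459]
orientation: [0.567, 0.823, 0.0, 0.0]
force: [0.7, 1.0, -0.5]
gripper_width: 0.0917
gripper_force: 0.0
```

Run:
```python
from plan import *
p,s,t=pose();print(np.round(p,4),t,np.round(s["joints"],2),s["time_s"])
plan([(.424,.265,.2,171.5,14,91.8,1)])
```

```text
[ 5.396000e-01 -8.420000e-02  2.459000e-01  1.108573e+02] 0.028747993741336825 [ 0.42  0.35 -0.49  1.74  0.18  1.1   0.24] 2.3667
max [0.87 0.54 0.11 0.87] n 14 end [  0.4239   0.2649   0.2    171.5073]
[[91.8,0.87,0.34,0.11,-0.87],[91.8,0.85,0.36,0.11,-0.86],[91.8,0.84,0.38,0.11,-0.87],[91.8,0.82,0.39,0.11,-0.87],[91.8,0.81,0.42,0.11,-0.86]]
[[91.8,0.8,0.43,0.11,-0.87],[91.8,0.78,0.44,0.1,-0.86],[91.8,0.76,0.46,0.11,-0.87],[91.8,0.75,0.48,0.11,-0.87],[91.8,0.73,0.49,0.11,-0.86]]
[[91.8,0.72,0.5,0.11,-0.87],[91.8,0.7,0.52,0.11,-0.87],[91.8,0.68,0.53,0.11,-0.86],[91.8,0.67,0.54,0.11,-0.87]]
```

Request:
move_arm([
  [91.8, 0.87, 0.34, 0.1, -0.87],
  [91.8, 0.85, 0.36, 0.1, -0.87],
  [91.8, 0.84, 0.38, 0.1, -0.87],
  [91.8, 0.82, 0.39, 0.1, -0.87],
  [91.8, 0.81, 0.42, 0.1, -0.87],
])

```text
time_s: 2.78
position: [0.5273, 0.0528, 0.2307]
orientation: [0.402, 0.916, 0.0, 0.0]
force: [-0.2, -0.2, -0.4]
gripper_width: 0.092
gripper_force: 0.0
```

Request:
move_arm([
  [91.8, 0.8, 0.43, 0.1, -0.87],
  [91.8, 0.78, 0.44, 0.1, -0.87],
  [91.8, 0.76, 0.46, 0.1, -0.87],
  [91.8, 0.75, 0.48, 0.1, -0.87],
  [91.8, 0.73, 0.49, 0.1, -0.87],
])

```text
time_s: 3.2
position: [0.4814, 0.1782, 0.2157]
orientation: [0.222, 0.975, 0.0, 0.0]
force: [-0.1, 0.0, 0.0]
gripper_width: 0.092
gripper_force: 0.0
```

Request:
move_arm([
  [91.8, 0.72, 0.5, 0.1, -0.87],
  [91.8, 0.7, 0.52, 0.1, -0.87],
  [91.8, 0.68, 0.53, 0.1, -0.87],
  [91.8, 0.67, 0.54, 0.1, -0.87],
  [91.8, 0, 0, 0, 0],
])

```text
time_s: 3.62
position: [0.4206, 0.2679, 0.2039]
orientation: [0.068, 0.998, 0.001, -0.001]
force: [-0.3, -0.2, 0.4]
gripper_width: 0.0918
gripper_force: 0.0
```

Run:
```python
from plan import *
p,s,t=pose();print(np.round(p,4),t,np.round(s["joints"],2),s["time_s"])
plan([(.424,.265,.05,171.5,5,91.8,0)])
plan([(.424,.265,.022,171.5,2,91.8,0)],[.424,.265,.05,171.5])
im,d=snapshot("top"); cv2.imwrite("pics/t1.png",cv2.resize(im[140:290,110:310],None,fx=4,fy=4)[:,:,::-1])
```

```text
[  0.4206   0.2679   0.2039 172.1714] 0.14128513744389185 [-0.03  0.4  -0.83  1.88  0.34  1.01  0.43] 3.6167
max [0.03 0.02 1.03 0.03] n 5 end [4.241000e-01 2.650000e-01 5.000000e-02 1.715214e+02]
[[91.8,-0.03,-0.02,1.03,0.03],[91.8,-0.02,-0.01,1.02,0.02],[91.8,-0.03,-0.02,1.03,0.03],[91.8,-0.02,-0.01,1.02,0.03],[91.8,-0.03,-0.02,1.03,0.02]]
max [0.   0.   0.47 0.  ] n 2 end [4.240e-01 2.650e-01 2.210e-02 1.715e+02]
[[91.8,0.0,0.0,0.47,-0.0],[91.8,0.0,0.0,0.46,-0.0]]
```

View pics/t1.png

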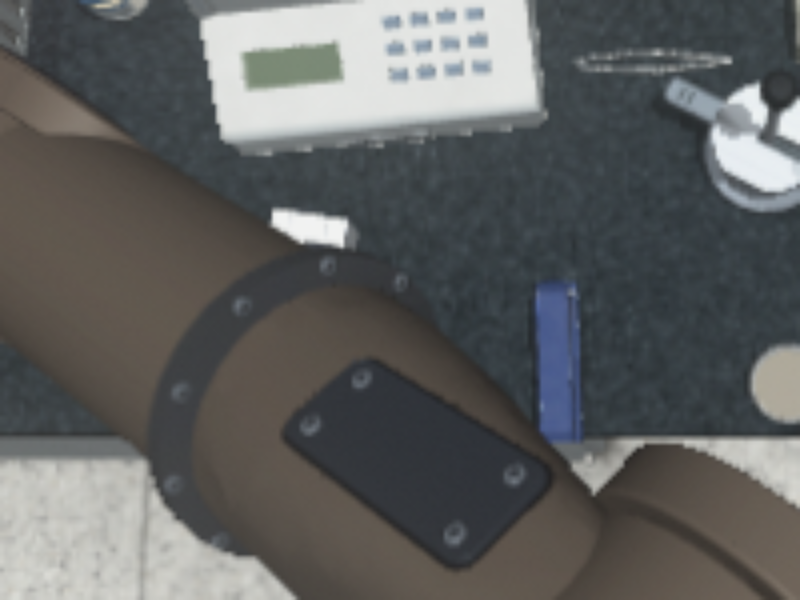

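The arm hides the medium in the top view; only the dock shows, at (310,225). The grip will centre itself on the flats, so I go down.

Request:
move_arm([
  [91.8, 0, 0, 1, 0.03],
  [91.8, -0.03, -0.02, 1, 0.03],
  [91.8, -0.03, -0.02, 1, 0.03],
  [91.8, -0.03, -0.02, 1, 0.03],
  [91.8, -0.03, -0.02, 1, 0.02],
])

```text
time_s: 4.08
position: [0.4284, 0.2595, 0.0525]
orientation: [0.081, 0.997, -0.0, 0.0]
force: [0.2, 0.2, 0.0]
gripper_width: 0.0918
gripper_force: 0.0
```

Run:
```python
from plan import *
p,s,t=pose();print(np.round(p,4),t,np.round(s["joints"],2),np.round(s["force"],1))
plan([(.424,.265,.022,171.5,2,91.8,0)])
im,d=snapshot("side"); cv2.imwrite("pics/s1.png",cv2.resize(im[190:320,190:350],None,fx=5,fy=4.6,interpolation=cv2.INTER_CUBIC)[:,:,::-1])
```

```text
[4.284000e-01 2.595000e-01 5.250000e-02 1.706823e+02] 0.05171509277184754 [-0.16  0.59 -0.67  2.03  0.56  0.71  0.22] [0.2 0.2 0. ]
max [0.09 0.08 0.51 0.08] n 2 end [4.241000e-01 2.651000e-01 2.190000e-02 1.714823e+02]
[[91.8,0.09,0.08,0.51,-0.08],[91.8,0.08,0.08,0.51,-0.08]]
```

View pics/s1.png

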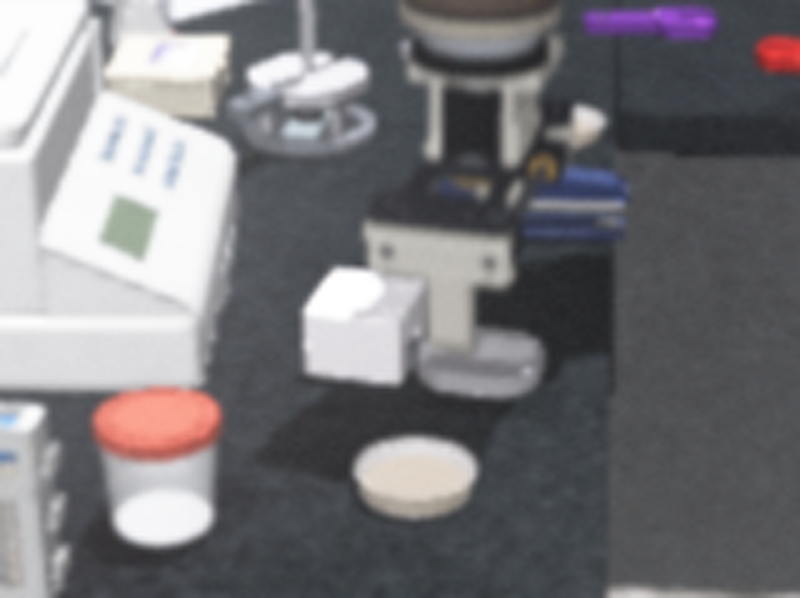

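The near finger (452,340) stands beside the disc (482,362), just outside it. I let it settle and correct.

Request:
move_arm([
  [91.8, 0.05, 0.05, 0.3, -0.05],
  [91.8, 0, 0, 0, 0],
])

```text
time_s: 4.3
position: [0.4261, 0.2622, 0.0443]
orientation: [0.078, 0.997, -0.0, -0.0]
force: [0.6, -0.2, 0.4]
gripper_width: 0.0918
gripper_force: 0.0
```

Run:
```python
from plan import *
p,s,t=pose();print(np.round(p,4),t,np.round(s["joints"],2),np.round(s["force"],1),np.round(s["qd"],2))
plan([(.424,.265,.022,171.5,2,91.8,0)])
```

```text
[4.261000e-01 2.622000e-01 4.430000e-02 1.710714e+02] 0.06492729179148916 [-0.17  0.61 -0.66  2.03  0.58  0.69  0.21] [ 0.6 -0.2  0.4] [ 0.01 -0.04 -0.03 -0.02 -0.02  0.03  0.02]
max [0.04 0.04 0.37 0.05] n 2 end [4.241000e-01 2.650000e-01 2.210000e-02 1.715214e+02]
[[91.8,0.04,0.04,0.37,-0.04],[91.8,0.04,0.04,0.37,-0.05]]
```

Request:
move_arm([
  [91.8, 0.04, 0.04, 0.35, -0.04],
  [91.8, 0.02, 0.04, 0.37, -0.04],
  [91.8, 0, 0, 0, 0],
  [58, 0, 0, 0, 0],
  [55, 0, 0, 0, 0],
])

```text
time_s: 4.72
position: [0.4249, 0.2652, 0.0235]
orientation: [0.074, 0.997, 0.0, 0.0]
force: [0.5, -0.4, -0.8]
gripper_width: 0.0827
gripper_force: 0.0
```

Request:
move_arm([
  [55, 0, 0, 0, 0],
  [55, 0, 0, 0, 0],
  [55, 0, 0, 0, 0],
])

```text
time_s: 4.97
position: [0.425, 0.2652, 0.0235]
orientation: [0.074, 0.997, 0.0, 0.0]
force: [0.2, 0.4, 0.9]
gripper_width: 0.063
gripper_force: 0.4
```

Request:
move_arm([
  [50, 0, 0, 0, 0],
  [50, 0, 0, 0, 0],
  [50, 0.2, 0, 0, 0],
  [50, 0.4, 0, 0, 0],
  [50, 0.5, 0, 0, 0],
])

```text
time_s: 5.38
position: [0.3926, 0.2702, 0.0234]
orientation: [0.075, 0.997, 0.0, 0.001]
force: [2.8, 0.2, 4.2]
gripper_width: 0.0614
gripper_force: 30.0
```

Request:
move_arm([
  [50, 0.5, 0, 0, 0],
  [50, 0.4, 0, 0, 0],
  [50, 0, 0, 0, 0],
  [50, 0, 0, -0.2, 0],
])

```text
time_s: 5.72
position: [0.3637, 0.2736, 0.0286]
orientation: [0.073, 0.997, -0.001, -0.001]
force: [-0.5, 0.5, -0.7]
gripper_width: 0.0614
gripper_force: 30.0
```

Run:
```python
from plan import *
p,s,t=pose();print(np.round(p,4),t,np.round(s["joints"],2),np.round(s["force"],1),s["gripper_width"],s["gripper_force"])
plan([(p[0]+.002,p[1],.075,171.5,3,50,0),(.425,.149,.075,180,6,50,0),(.425,.149,.030,180,3,50,0)])
im,d=snapshot("side"); cv2.imwrite("pics/s2.png",cv2.resize(im[190:320,190:350],None,fx=5,fy=4.6,interpolation=cv2.INTER_CUBIC)[:,:,::-1])
```

```text
[3.637000e-01 2.736000e-01 2.860000e-02 1.716233e+02] 0.12904539987006702 [-0.28  0.58 -0.64  2.15  0.62  0.6   0.06] [-0.5  0.5 -0.7] 0.0613706280822762 29.999624490737915
max [0.43 0.68 0.52 0.29] n 12 end [4.250000e-01 1.491000e-01 3.010000e-02 1.800233e+02]
[[50,-0.02,0.0,-0.52,0.01],[50,-0.02,0.01,-0.51,0.01],[50,-0.03,-0.0,-0.52,0.0],[50,-0.43,-0.64,0.0,-0.28],[50,-0.41,-0.64,0.0,-0.29]]
[[50,-0.39,-0.66,0.0,-0.28],[50,-0.38,-0.66,0.0,-0.28],[50,-0.37,-0.68,0.0,-0.28],[50,-0.34,-0.68,0.0,-0.29],[50,-0.0,-0.0,0.5,0.0]]
[[50,-0.0,-0.0,0.5,0.0],[50,-0.0,-0.0,0.5,0.0]]
```

View pics/s2.png

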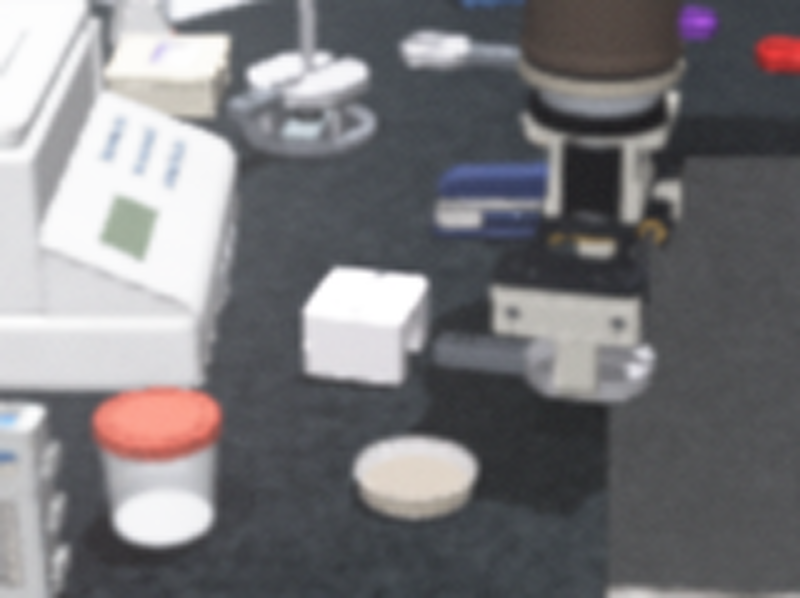

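The medium's tab (435–525, 352) is clear of the dock. I carry it to open bench for the regrip.

Request:
move_arm([
  [50, 0, 0, -0.52, 0],
  [50, 0, 0, -0.52, 0],
  [50, 0, 0, -0.52, 0],
  [50, -0.43, -0.64, 0, -0.28],
  [50, -0.41, -0.64, 0, -0.28],
])

```text
time_s: 6.18
position: [0.3859, 0.2331, 0.077]
orientation: [0.048, 0.999, 0.001, 0.001]
force: [0.2, -0.6, -1.2]
gripper_width: 0.0618
gripper_force: 30.0
```

Request:
move_arm([
  [50, -0.39, -0.66, 0, -0.28],
  [50, -0.38, -0.66, 0, -0.28],
  [50, -0.37, -0.68, 0, -0.28],
  [50, -0.34, -0.68, 0, -0.28],
  [50, 0, 0, 0, 0],
])

```text
time_s: 6.6
position: [0.4262, 0.1441, 0.0753]
orientation: [0.004, 1.0, -0.002, -0.0]
force: [-0.9, -1.0, -2.1]
gripper_width: 0.0616
gripper_force: 30.0
```

Run:
```python
from plan import *
p,s,t=pose();print(np.round(p,4),t,np.round(s["joints"],2),np.round(s["force"],1),s["gripper_width"],s["gripper_force"],s["time_s"])
plan([(.425,.149,.0245,180,4,50,0)])
```

```text
[4.262000e-01 1.441000e-01 7.530000e-02 1.795983e+02] 0.1923054744651693 [ 0.13  0.51 -0.76  2.13  0.55  0.71  0.58] [-0.9 -1.  -2.1] 0.061577964381099415 29.998474717140198 6.6
max [0.01 0.04 0.43 0.02] n 4 end [4.250000e-01 1.489000e-01 2.460000e-02 1.799983e+02]
[[50,0.01,0.04,0.42,-0.02],[50,0.01,0.04,0.43,-0.02],[50,0.01,0.04,0.42,-0.02],[50,0.01,0.04,0.42,-0.02]]
```

Request:
move_arm([
  [50, 0, 0.04, 0.42, -0.02],
  [50, 0, 0.04, 0.42, -0.02],
  [50, 0, 0.04, 0.42, -0.02],
  [50, 0, 0.04, 0.25, 0],
  [50, 0, 0, 0.15, 0],
])

```text
time_s: 7.02
position: [0.4241, 0.1542, 0.0253]
orientation: [-0.002, 1.0, -0.0, -0.001]
force: [0.2, 1.2, -2.2]
gripper_width: 0.0615
gripper_force: 30.0
```

Request:
move_arm([
  [50, 0, 0, 0, 0],
  [76, 0, 0, 0, 0],
  [76, 0, 0, 0, 0],
  [76, 0, 0, 0, 0],
])

```text
time_s: 7.35
position: [0.4248, 0.1544, 0.0267]
orientation: [-0.002, 1.0, 0.0, 0.0]
force: [0.4, 0.4, 1.1]
gripper_width: 0.0745
gripper_force: 0.0
```

Run:
```python
from plan import *
p,s,t=pose();print(np.round(p,4),t,np.round(s["joints"],2),np.round(s["force"],1),s["gripper_width"],s["gripper_force"],s["time_s"])
plan([(p[0],p[1],.065,p[3],2,76,0),(p[0]+.074,p[1],.065,180,3,46,0)])
```

```text
[ 4.24800e-01  1.54400e-01  2.67000e-02 -1.79809e+02] 0.05911807338562437 [ 0.04  0.59 -0.67  2.16  0.66  0.6   0.47] [0.4 0.4 1.1] 0.07449149422685061 0.0 7.35
max [ 0.82  0.71  0.64 23.99] n 5 end [4.98800e-01 1.54300e-01 6.51000e-02 1.79991e+02]
[[76,-0.0,0.0,-0.64,-0.0],[76,-0.0,0.0,-0.64,-0.0],[46,-0.82,-0.0,0.0,-23.99],[46,0.42,-0.71,0.0,-23.98],[46,0.41,0.71,0.0,-23.99]]
```

Request:
move_arm([
  [76, 0, 0, -0.64, 0],
  [76, 0, 0, -0.64, 0],
  [46, -0.82, 0, 0, 0],
  [46, -0.82, 0, 0, 0],
  [46, -0.82, 0, 0, 0],
])

```text
time_s: 7.77
position: [0.4996, 0.1542, 0.0657]
orientation: [-0.002, 1.0, -0.0, 0.001]
force: [-0.1, 0.5, -0.8]
gripper_width: 0.0605
gripper_force: 0.0
```

Request:
move_arm([
  [46, 0, 0, 0, 0],
  [46, 0, 0, 0, 0],
])

```text
time_s: 7.93
position: [0.4993, 0.1544, 0.0648]
orientation: [-0.001, 1.0, 0.0, 0.0]
force: [-1.0, 0.2, 0.0]
gripper_width: 0.0487
gripper_force: 0.0
```

Run:
```python
from plan import *
from fit import *
p,s,t=pose();print(np.round(p,4),t,s["gripper_width"],s["time_s"])
im,d=snapshot("top"); np.save("p1.npy",im)
sd,d=snapshot("side")
a=cv2.resize(im[170:270,180:270],None,fx=4.4,fy=5,interpolation=cv2.INTER_CUBIC); b=cv2.resize(sd[200:300,230:310],None,fx=5,fy=5,interpolation=cv2.INTER_CUBIC)
cv2.imwrite("pics/m2.png",np.hstack([a,b])[:,:,::-1])
```

```text
[ 4.99300e-01  1.54400e-01  6.48000e-02 -1.79905e+02] 0.06587038822510909 0.04867548646403037 7.9333
```

View pics/m2.png

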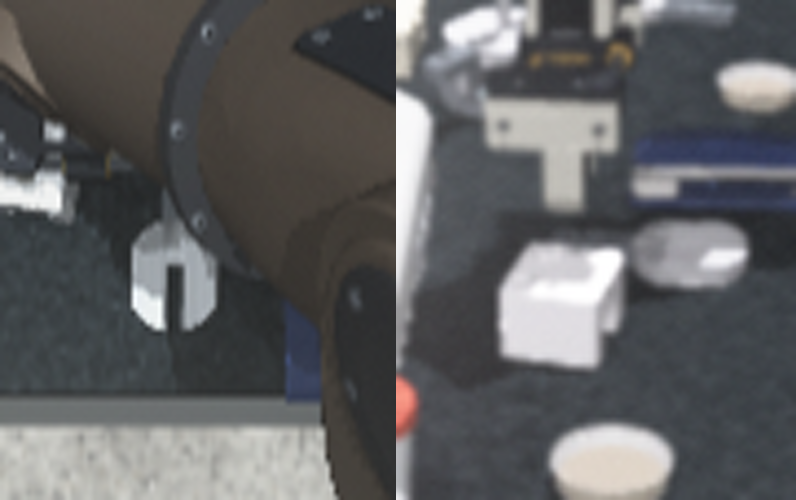

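The medium lies flat at crop (173,280) with its slot straight at the robot, and the hand is over its tab. I grip the tab and compare the camera frame with the robot frame.

Request:
move_arm([
  [46, 0, 0, 0.5, 0],
  [46, 0, 0, 0.5, 0],
  [46, 0, 0, 0.43, 0],
  [46, 0, 0, 0, 0],
  [10, 0, 0, 0, 0],
])

```text
time_s: 8.45
position: [0.4972, 0.1545, 0.0213]
orientation: [-0.002, 1.0, -0.0, -0.001]
force: [-0.3, -0.1, 0.5]
gripper_width: 0.0428
gripper_force: 0.0
```

Request:
move_arm([
  [10, 0, 0, 0, 0],
  [10, 0, 0, 0, 0],
  [10, 0, 0, 0, 0],
  [10, 0, 0, 0, 0],
  [10, 0, 0, 0, 0],
])

```text
time_s: 8.87
position: [0.4984, 0.1545, 0.022]
orientation: [-0.002, 1.0, 0.0, 0.0]
force: [-0.1, -0.7, 3.5]
gripper_width: 0.0194
gripper_force: 30.0
```

Run:
```python
from plan import *
from fit import *
p,s,t=pose();print(np.round(p,4),t,s["gripper_width"],s["gripper_force"],s["time_s"],np.round(s["force"],1))
im=np.load("p1.npy"); ig=np.zeros(im.shape[:2]); ig[:,229:]=1; ig[:210]=1; ig[:223,222:]=1
print(fit("top",im,[.425,.154,-3.14],.014,GEO["medium"],1,(203,205,235,244),65,140,ig)[:2])
sx,sy=.579,-.107
c,q=np.cos(np.radians(122)),np.sin(np.radians(122))
st=lambda d:(sx-(74.5e-3+d)*c,sy-(74.5e-3+d)*q)
print("goal tcp",st(0),"standoff",st(.065))
```

```text
[ 4.984000e-01  1.545000e-01  2.200000e-02 -1.798122e+02] 0.029695403720789174 0.019371407806068858 30.000749230384827 8.8667 [-0.1 -0.7  3.5]
(array([ 0.42253407,  0.15119214, -3.14869844]), np.float64(15.96469870562604))
goal tcp (np.float64(0.6184789851853737), np.float64(-0.17017958316365372)) standoff (np.float64(0.652923737360532), np.float64(-0.22530270941382144))
```

Run:
```python
from plan import *
plan([(.498,.154,.035,180,1,10,0),(.498,.154,.23,180,8,10,0),(.658,-.2335,.24,122,16,10,1)],[.4984,.1545,.022,180.2])
```

```text
max [0.85 0.58 0.82 0.73] n 25 end [  0.658   -0.2336   0.2401 122.    ]
[[10,0.01,-0.02,-0.43,0.04],[10,0.0,0.0,-0.81,-0.0],[10,0.0,0.0,-0.82,-0.0],[10,0.0,0.0,-0.81,-0.0],[10,0.0,0.0,-0.81,-0.0]]
[[10,0.0,0.0,-0.81,-0.0],[10,0.0,0.0,-0.82,-0.0],[10,0.0,0.0,-0.81,-0.0],[10,0.0,0.0,-0.81,-0.0],[10,-0.55,-0.57,-0.02,0.72]]
[[10,-0.56,-0.58,-0.02,0.73],[10,-0.59,-0.58,-0.02,0.72],[10,-0.6,-0.57,-0.02,0.73],[10,-0.62,-0.58,-0.03,0.72],[10,-0.64,-0.57,-0.02,0.73]]
[[10,-0.66,-0.58,-0.02,0.72],[10,-0.68,-0.57,-0.02,0.73],[10,-0.69,-0.57,-0.02,0.72],[10,-0.72,-0.56,-0.02,0.73],[10,-0.74,-0.56,-0.02,0.72]]
[[10,-0.76,-0.56,-0.02,0.73],[10,-0.78,-0.55,-0.02,0.72],[10,-0.79,-0.55,-0.02,0.73],[10,-0.82,-0.54,-0.03,0.72],[10,-0.85,-0.53,-0.02,0.73]]
```

Request:
move_arm([
  [10, 0, 0, -0.4, 0],
  [10, 0, 0, -0.8, 0],
  [10, 0, 0, -0.8, 0],
  [10, 0, 0, -0.8, 0],
  [10, 0, 0, -0.8, 0],
])

```text
time_s: 9.28
position: [0.4978, 0.1545, 0.1314]
orientation: [-0.002, 1.0, 0.0, -0.0]
force: [-0.3, 0.4, -1.0]
gripper_width: 0.0195
gripper_force: 30.0
```

Request:
move_arm([
  [10, 0, 0, -0.8, 0],
  [10, 0, 0, -0.8, 0],
  [10, 0, 0, -0.8, 0],
  [10, 0, 0, -0.9, 0],
  [10, -0.55, -0.57, 0, 0.72],
])

```text
time_s: 9.7
position: [0.5137, 0.1428, 0.2348]
orientation: [0.026, 1.0, 0.002, 0.003]
force: [0.1, 1.7, -1.4]
gripper_width: 0.0199
gripper_force: 30.0
```

Run:
```python
from plan import *
p,s,t=pose();print(np.round(p,4),t,np.round(s["joints"],2),s["gripper_width"],s["gripper_force"],s["time_s"],np.round(s["force"],1),np.round(s["torque"],2))
plan([(.658,-.2335,.24,122,15,10,1)])
```

```text
[5.1370e-01 1.4280e-01 2.3480e-01 1.7705e+02] 0.4029755923362951 [ 0.26  0.42 -0.85  1.77  0.35  1.11  0.81] 0.019933901444842656 29.998154640197754 9.7 [ 0.1  1.7 -1.4] [ 0.19 -0.34 -0.  ]
max [0.85 0.59 0.02 0.74] n 15 end [  0.658   -0.2334   0.2399 122.    ]
[[10,-0.57,-0.59,-0.01,0.73],[10,-0.58,-0.59,-0.01,0.74],[10,-0.61,-0.59,-0.01,0.73],[10,-0.62,-0.59,-0.02,0.74],[10,-0.65,-0.59,-0.01,0.73]]
[[10,-0.66,-0.59,-0.01,0.73],[10,-0.68,-0.59,-0.01,0.74],[10,-0.71,-0.58,-0.01,0.73],[10,-0.72,-0.58,-0.01,0.74],[10,-0.75,-0.58,-0.01,0.73]]
[[10,-0.76,-0.57,-0.02,0.73],[10,-0.79,-0.57,-0.01,0.74],[10,-0.8,-0.56,-0.01,0.73],[10,-0.83,-0.56,-0.01,0.74],[10,-0.85,-0.54,-0.01,0.73]]
```

Request:
move_arm([
  [10, -0.56, -0.58, 0, 0.73],
  [10, -0.58, -0.58, 0, 0.73],
  [10, -0.61, -0.58, 0, 0.73],
  [10, -0.62, -0.58, 0, 0.73],
  [10, -0.65, -0.58, 0, 0.73],
])

```text
time_s: 10.12
position: [0.5878, 0.0319, 0.2273]
orientation: [0.191, 0.982, -0.001, -0.001]
force: [0.0, 1.3, -1.8]
gripper_width: 0.02
gripper_force: 30.0
```

Request:
move_arm([
  [10, -0.66, -0.58, 0, 0.73],
  [10, -0.68, -0.58, 0, 0.73],
  [10, -0.71, -0.58, 0, 0.73],
  [10, -0.72, -0.58, 0, 0.73],
  [10, -0.75, -0.58, 0, 0.73],
])

```text
time_s: 10.53
position: [0.6371, -0.0954, 0.2269]
orientation: [0.344, 0.939, -0.001, -0.001]
force: [-0.1, -0.8, -0.5]
gripper_width: 0.0194
gripper_force: 30.0
```

Request:
move_arm([
  [10, -0.76, -0.57, 0, 0.73],
  [10, -0.79, -0.57, 0, 0.73],
  [10, -0.8, -0.56, 0, 0.73],
  [10, -0.7, -0.5, 0, 0.5],
  [10, -0.6, -0.4, 0, 0.3],
])

```text
time_s: 10.95
position: [0.6548, -0.2293, 0.2271]
orientation: [0.463, 0.886, -0.001, -0.001]
force: [0.7, -0.1, -1.6]
gripper_width: 0.0194
gripper_force: 30.0
```

Request:
move_arm([
  [10, 0, 0, 0, 0],
  [10, 0, 0, 0, 0],
])

```text
time_s: 11.12
position: [0.655, -0.2275, 0.2276]
orientation: [0.462, 0.887, -0.0, -0.001]
force: [0.6, 0.7, -1.2]
gripper_width: 0.0194
gripper_force: 30.0
```

Run:
```python
from plan import *
p,s,t=pose();print(np.round(p,4),t,np.round(s["joints"],2),s["gripper_width"],s["gripper_force"],s["time_s"],np.round(s["force"],1),np.round(s["torque"],2))
plan([(.658,-.2335,.11,122,6,10,0)])
im,d=snapshot("top"); np.save("p2.npy",im)
sd,d=snapshot("side")
a=cv2.resize(im[100:230,250:380],None,fx=3,fy=4,interpolation=cv2.INTER_CUBIC); b=cv2.resize(sd[120:250,200:300],None,fx=4,fy=4,interpolation=cv2.INTER_CUBIC)
cv2.imwrite("pics/m3.png",np.hstack([a,b])[:,:,::-1])
```

```text
[  0.655   -0.2275   0.2276 124.9525] 0.09814877725786313 [ 0.56  0.62 -0.51  1.37  0.31  1.23  0.63] 0.019356002760415405 30.000025928020477 11.1167 [ 0.6  0.7 -1.2] [-0.01 -0.19  0.04]
max [0.04 0.01 0.66 0.1 ] n 6 end [ 6.579000e-01 -2.335000e-01  1.100000e-01  1.220025e+02]
[[10,-0.04,-0.01,0.65,0.1],[10,-0.03,-0.0,0.66,0.1],[10,-0.04,-0.01,0.65,0.1],[10,-0.04,-0.0,0.65,0.09],[10,-0.04,-0.01,0.66,0.1]]
[[10,-0.03,0.0,0.65,0.1]]
```

View pics/m3.png

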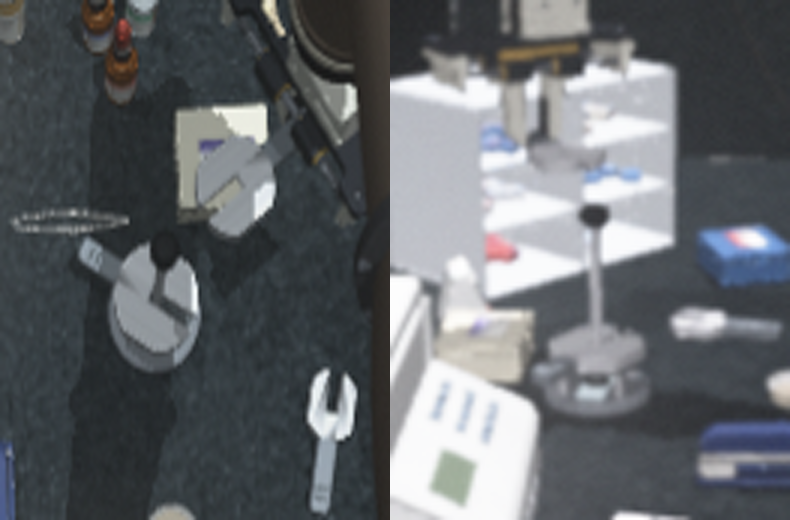

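The picture shows the held medium at (235,185) in the top crop. Its slot faces the stem and knob (165,250), and it hangs level. I go down to insertion height and measure its pose numerically.

Request:
move_arm([
  [10, -0.04, 0, 0.65, 0.1],
  [10, -0.03, 0, 0.65, 0.1],
  [10, -0.04, 0, 0.65, 0.1],
  [10, -0.04, 0, 0.65, 0.1],
  [10, -0.04, 0, 0.65, 0.1],
])

```text
time_s: 11.63
position: [0.6592, -0.2277, 0.1305]
orientation: [0.479, 0.878, 0.0, -0.0]
force: [0.7, -0.7, -0.6]
gripper_width: 0.0195
gripper_force: 30.0
```

Request:
move_arm([
  [10, -0.04, 0, 0.65, 0.1],
  [10, 0, 0, 0.65, 0],
  [10, 0, 0, 0.2, 0],
  [10, 0, 0, 0, 0],
  [10, 0, 0, 0, 0],
])

```text
time_s: 12.05
position: [0.66, -0.2296, 0.0868]
orientation: [0.483, 0.876, 0.0, 0.0]
force: [-0.4, -0.8, -0.9]
gripper_width: 0.0198
gripper_force: 30.0
```

```bash
cat > meas.py <<'E'
from plan import *
from fit import *
p,s,t=pose();print(np.round(p,4),round(t,2),np.round(s["joints"],2),round(s["gripper_width"],4),s["gripper_force"],s["time_s"],np.round(s["force"],1),np.round(s["torque"],2))
def measure(name,p,im,z,off=.0745):
    th=np.radians(p[3]); c=np.array(p[:2])+off*np.array([np.cos(th),np.sin(th)])
    q=proj("top",[[c[0],c[1],z]])[0].round().astype(int); r=22
    box=(q[0]-r,q[1]-r,q[0]+r,q[1]+r)
    out=[]
    for lo,hi in((100,150),(120,170)):
        ig=np.zeros(im.shape[:2])
        # ignore beyond the disc: hand/tab side, and press parts
        H=proj("top",[[*(c+d*np.array([np.cos(th+a),np.sin(th+a)])),z] for d,a in((-.034/1,0),)] )
        u,v=np.meshgrid(np.arange(560),np.arange(420)); P=at_z("top",np.c_[u.ravel(),v.ravel()],z)[:,:2]-c
        al=P@[np.cos(th),np.sin(th)]; la=P@[-np.sin(th),np.cos(th)]
        rr=np.hypot(al,la); ig=((al<-.022)|(rr>GEO[name][0]/1e3+.007)).reshape(420,560).astype(float)
        f=fit("top",im,[*c,th],z,GEO[name],0,box,lo,hi,ig); out.append(f)
        print("fit",np.round(f[0][:2],4),round(np.degrees(f[0][2]),1),"err",round(f[1],1),"predicted",np.round(c,4))
        d=f[0][:2]-c; print("  offset along/lat mm",np.round([d@[np.cos(th),np.sin(th)]*1e3,d@[-np.sin(th),np.cos(th)]*1e3],1))
    return f[0]
E
python3 - <<'E'
from meas import *
im,d=snapshot("top"); np.save("p3.npy",im)
measure("medium",p,im,p[2]-.022+.014)
E
```

```text
[ 6.600000e-01 -2.296000e-01  8.680000e-02  1.222244e+02] 0.04 [ 0.54  0.75 -0.46  1.5   0.37  0.98  0.53] 0.0198 29.999765753746033 12.05 [-0.4 -0.8 -0.9] [-0.08 -0.19 -0.  ]
fit [ 0.6204 -0.1687] 125.8 err 52.0 predicted [ 0.6203 -0.1666]
  offset along/lat mm [-1.9  1. ]
fit [ 0.6219 -0.1731] 123.0 err 68.0 predicted [ 0.6203 -0.1666]
  offset along/lat mm [-6.3  2.1]
```

```bash
cat >> meas.py <<'E'
from scipy.ndimage import map_coordinates as mc
def rect(im,c,thd,z,al,la):
    th=np.radians(thd); A,L=np.meshgrid(al,la,indexing="ij")
    P=np.c_[c[0]+A.ravel()*np.cos(th)-L.ravel()*np.sin(th),c[1]+A.ravel()*np.sin(th)+L.ravel()*np.cos(th),np.full(A.size,z)]
    q=proj("top",P); return mc(im.mean(2),[q[:,1],q[:,0]],order=1).reshape(A.shape)
E
python3 - <<'E'
from meas import *
im=np.load("p3.npy"); th=np.radians(p[3]); c=np.array(p[:2])+.0745*np.array([np.cos(th),np.sin(th)])
al=np.arange(44,-26,-3)/1e3; la=np.arange(-44,45,2)/1e3
g=rect(im,c,p[3],p[2]-.008,al,la)
print("     "," ".join(f"{int(l*1e3):3d}" for l in la))
for a,r in zip(al,g): print(f"{a*1e3:4.0f} "," ".join(f"{int(v):3d}" for v in r))
E
```

```text
[ 6.605000e-01 -2.299000e-01  8.750000e-02  1.222014e+02] 0.1 [ 0.54  0.75 -0.46  1.5   0.37  0.98  0.53] 0.0198 29.99976933002472 12.1 [ 0.1 -0.7 -0.8] [-0.07 -0.16 -0.01]
      -44 -42 -40 -38 -36 -34 -32 -30 -28 -26 -24 -22 -20 -18 -16 -14 -12 -10  -8  -6  -4  -2   0   2   4   6   8  10  12  14  16  18  20  22  24  26  28  30  32  34  36  38  40  42  44
  44   41  42  44  45  44  42  39  40  41  44  44  40  37  37  37  37  35  33  37  57  95 135 149 153 152 151 151 151 150 150 150 150 150 151 153 156 158 160 127  87  50  52  47  39  41
  41   42  43  44  45  44  43  40  38  39  37  36  35  36  36  35  34  34  33  34  55  87 120 132 133 148 148 152 151 150 151 153 147 143 139 146 157 113  68  41  44  43  42  43  43  45
  38   42  43  44  43  42  42  43  43  41  37  34  35  34  34  35  36  38  42  45  49  62  61  73  88 108 125 136 151 136 138 146 116  88  88  83  54  38  38  39  44  46  47  52  55  56
  35   42  43  43  43  43  43  43  44  41  40  39  39  39  39  47  59  66  76  80  79  71  61  42  51  50  71  88  89 100 104  80  68  62  51  47  42  40  40  43  49  55  61  62  60  
[... 3022 characters left out ...]
35 140 141 143 144 144 143 143 143 142 140 139 140 144 147 147 147 148 151 168 188 215 230 231 231 231 232 234 220 200 115  45  39  38  37  37
 -19  175 173 169 165 156 150 145 143 141 140 139 142 143 143 143 143 143 143 142 138 133 135 141 144 147 147 148 148 152 169 191 218 231 231 231 230 228 208 140  59  37  37  36  35  35
 -22  172 170 169 163 155 152 150 149 145 136 133 139 143 143 143 143 143 143 140 133 128 127 135 143 146 147 148 148 146 152 171 194 220 231 231 224 205 151  81  47  39  38  37  36  36
 -25  172 169 168 168 159 153 153 149 147 143 137 136 142 145 144 143 143 142 140 132 122 123 129 137 145 147 147 147 146 145 154 174 197 219 222 209 137  73  36  35  36  36  36  37  37
```

In the rectified view the slot centre lies about 1.3 mm left of the prediction. The stem is about 73 mm ahead and 2 mm to the side. I correct that and slide in.

Request:
move_arm([
  [10, 0, -0.07, 0.15, 0],
  [10, 0.3, 0, 0, 0],
  [10, 0.4, 0, 0, 0],
  [10, 0.3, 0, 0, 0],
  [10, 0, 0, 0, 0],
])

```text
time_s: 12.52
position: [0.6411, -0.2035, 0.0823]
orientation: [0.483, 0.876, 0.0, -0.0]
force: [0.7, 0.6, -1.5]
gripper_width: 0.0197
gripper_force: 30.0
```

Run:
```python
from meas import *
im,_=snapshot("top"); np.save("p4.npy",im); th=np.radians(p[3]); c=np.array(p[:2])+.0745*np.array([np.cos(th),np.sin(th)])
d=np.array([.579,-.1067])-c; u=np.array([np.cos(th),np.sin(th)]); print("to seat along/lat",d@u,d@[-u[1],u[0]])
al=np.arange(60,-14,-4)/1e3; la=np.arange(-16,19,2)/1e3
g=rect(im,c,p[3],p[2]-.008,al,la)
print("     "," ".join(f"{int(l*1e3):3d}" for l in la))
for a,r in zip(al,g): print(f"{a*1e3:4.0f} "," ".join(f"{int(v):3d}" for v in r))
```

```text
[ 6.411000e-01 -2.035000e-01  8.230000e-02  1.222934e+02] 0.07 [ 0.52  0.72 -0.47  1.58  0.38  0.94  0.49] 0.0197 30.00010907649994 12.5167 [ 0.7  0.6 -1.5] [ 0.   -0.15  0.03]
to seat along/lat 0.04048223416811516 0.0008126668761364083
      -16 -14 -12 -10  -8  -6  -4  -2   0   2   4   6   8  10  12  14  16  18
  60  134 132 135 137 140 143 146 147 147 147 147 148 148 148 149 149 149 149
  56  146 146 146 145 145 146 147 146 145 144 137 140 144 145 147 149 148 148
  52  150 149 148 148 147 147 147 143 133 113  98  94 109 124 135 143 144 147
  48  154 153 152 150 149 147 143 128  97  73  68  74  77  87  95 105 116 128
  44  155 154 153 153 151 146 128 102  80  75  75  75  73  70  66  62  69  79
  40  152 152 152 146 134 120  96  79  74  76  78  81  79  68  64  59  56  58
  36  140 145 139 114  89  73  74  76  79  86  98 110 116 103  79  71  67  65
  32   71  64  57  62  73  74  77  81  93 111 131 145 149 143 130 120 108  85
  28   30  30  33  40  49  65  81  99 112 118 126 140 149 151 149 146 139 129
  24   33  30  29  30  39  54  78 101 112 120 127 137 148 150 149 148 148 145
  20   36  33  31  30  33  51  72  93 111 121 131 142 150 150 148 148 149 150
  16   36  33  31  32  44  67  91 106 117 126 134 138 142 150 149 148 148 150
  12   34  33  35  41  67  92 103 106 115 121 131 144 149 149 148 148 148 150
   8   31  40  56  78 108 119 113 107 116 126 135 145 150 149 148 147 148 150
   4   64  87 113 142 143 133 109  86  95 112 125 151 143 149 148 147 148 150
   0  141 141 143 146 141 128  93  60  43  49  55  58  97 126 145 147 147 149
  -4  145 145 145 145 144 133 111  78  62  68  71  86 113 140 148 147 148 149
  -8  144 144 145 145 144 139 134 135 134 129 135 141 146 149 148 147 148 150
 -12  144 144 144 144 144 144 147 148 147 146 146 148 149 148 147 146 148 159
```

Request:
move_arm([
  [10, 0.3, 0, 0, 0],
  [10, 0.3, 0, 0, 0],
  [10, 0, 0, 0, 0],
])

```text
time_s: 12.82
position: [0.6315, -0.1888, 0.0817]
orientation: [0.483, 0.876, 0.0, -0.001]
force: [0.7, 0.9, -0.3]
gripper_width: 0.0199
gripper_force: 30.0
```

Request:
move_arm([
  [10, 0.3, 0, 0, 0],
  [10, 0.2, 0, 0, 0],
  [10, 0, 0, 0, 0],
])

```text
time_s: 13.07
position: [0.6237, -0.1765, 0.0817]
orientation: [0.483, 0.876, 0.0, -0.0]
force: [0.9, 0.6, -1.6]
gripper_width: 0.0198
gripper_force: 30.0
```

```bash
cat > rel.py <<'E'
from meas import *
th=np.radians(p[3]); c=np.array(p[:2])+.0745*np.array([np.cos(th),np.sin(th)])
d=np.array([.579,-.1067])-c; u=np.array([np.cos(th),np.sin(th)]); print("to seat along/lat mm",d@u*1e3,d@[-u[1],u[0]]*1e3)
E
python3 rel.py
```

```text
[ 6.237000e-01 -1.765000e-01  8.170000e-02  1.222404e+02] 0.06 [ 0.5   0.69 -0.47  1.65  0.37  0.9   0.44] 0.0198 29.999984800815582 13.0667 [ 0.9  0.6 -1.6] [-0.03 -0.2   0.02]
to seat along/lat mm 8.344032252570795 0.5661719331796059
```

Request:
move_arm([
  [10, 0.15, 0, 0, 0],
  [10, 0.13, 0, 0, 0],
  [10, 0, 0, 0, 0],
])

```text
time_s: 13.32
position: [0.6195, -0.1704, 0.0816]
orientation: [0.483, 0.875, 0.0, -0.0]
force: [0.5, -0.9, -1.2]
gripper_width: 0.0196
gripper_force: 30.0
```

Request:
move_arm([
  [10, 0.03, 0, 0.08, 0],
  [10, 0, 0, 0.08, 0],
  [10, 0, 0, 0, 0],
])

```text
time_s: 13.57
position: [0.6191, -0.1707, 0.0762]
orientation: [0.484, 0.875, -0.0, -0.0]
force: [0.7, 0.9, -0.3]
gripper_width: 0.0197
gripper_force: 30.0
```

```bash
python3 rel.py
```

```text
[ 6.19100e-01 -1.70700e-01  7.62000e-02  1.22131e+02] 0.04 [ 0.49  0.68 -0.47  1.67  0.38  0.88  0.43] 0.0197 30.000369250774384 13.5667 [ 0.7  0.9 -0.3] [ 0.06 -0.22 -0.03]
to seat along/lat mm 1.0345072749476218 -0.0381341370524541
```

Request:
move_arm([
  [10, 0.02, 0, 0.03, 0],
  [10, 0, 0, 0.02, 0],
  [10, 0, 0, 0, 0],
])

```text
time_s: 13.82
position: [0.6193, -0.1705, 0.0757]
orientation: [0.484, 0.875, -0.0, 0.0]
force: [-1.0, -2.0, 4.0]
gripper_width: 0.0195
gripper_force: 30.0
```

```bash
python3 rel.py
```

```text
[ 6.193000e-01 -1.705000e-01  7.570000e-02  1.221219e+02] 0.05 [ 0.49  0.68 -0.47  1.67  0.38  0.88  0.43] 0.0195 30.00370681285858 13.8167 [-1. -2.  4.] [-0.27  0.11  0.1 ]
to seat along/lat mm 0.9346733772794635 0.255475629950956
```

Contact at 4 N: it rests on the largest. I open the fingers, back off, and plan the way to the small weight's tab.

Request:
move_arm([
  [40, 0, 0, 0, 0],
  [40, 0, 0, 0, 0],
  [40, 0, 0, 0, 0],
  [40, 0, 0, -0.1, 0],
  [40, -0.4, 0, -0.3, 0],
])

```text
time_s: 14.23
position: [0.624, -0.1774, 0.0864]
orientation: [0.482, 0.876, 0.0, -0.002]
force: [-0.5, -0.4, -0.6]
gripper_width: 0.0398
gripper_force: 0.0
```

Run:
```python
from meas import *
im,_=snapshot("top"); np.save("p5.npy",im)
c=np.array([.579,-.1067]); 
al=np.arange(44,-46,-4)/1e3; la=np.arange(-44,45,2)/1e3
g=rect(im,c,122.1,.068,al,la)
print("     "," ".join(f"{int(l*1e3):3d}" for l in la))
for a,r in zip(al,g): print(f"{a*1e3:4.0f} "," ".join(f"{int(v):3d}" for v in r))
plan([(.64,-.21,.16,135,3,40,0),(.4285,-.2812,.15,168.5,10,46,0)])
```

```text
[ 6.24000e-01 -1.77400e-01  8.64000e-02  1.22317e+02] 0.21 [ 0.5   0.68 -0.47  1.64  0.37  0.91  0.45] 0.0398 0.0 14.2333 [-0.5 -0.4 -0.6] [ 0.06 -0.12  0.  ]
      -44 -42 -40 -38 -36 -34 -32 -30 -28 -26 -24 -22 -20 -18 -16 -14 -12 -10  -8  -6  -4  -2   0   2   4   6   8  10  12  14  16  18  20  22  24  26  28  30  32  34  36  38  40  42  44
  44   62  55  46  43  40  40  38  36  35  39  45  56  77  98 112 110 104 101 122 143 142 138 140 143 141 144 139 121 103  95  78  75  77  81  84  83  85  88  90  92  93  96  93  94  82
  40   91  84  77  66  59  50  45  40  42  57  78 103 123 138 141 140 145 149 149 147 147 148 149 148 148 148 147 145 146 138 127 115 105  82  76  73  76  80  81  83  84  86  89  90  90
  36   97  97  95  92  87  81  70  65  72  96 127 144 149 149 147 147 146 141 138 139 133 137 144 146 148 148 143 134 133 133 137 144 137 131 120 111  86  80  78  79  82  82  84  84  85
  32   98  98  98  98  99  95  91  91 101 124 146 146 145 144 132 121 117 133 133 117 113 105 118 130 140 146 142 128 112 115 103 112 115 127 138 134 135 127 119  95  88  81  78  81  83
  28   98  
[... 3272 characters left out ...]
  53  49  42  41  38  36  36  37  38  38  38  38  37  37  37  38
 -44   40  40  39  40  40  38  38  37  36  35  35  37  37  37  37  38  43  57  78  91  95  95  95  95  96  95  90  75  56  43  37  37  37  35  35  36  37  37  35  35  35  35  36  38  39
max [0.62 0.67 0.79 0.86] n 13 end [ 4.28500e-01 -2.81200e-01  1.50100e-01  1.68489e+02]
[[40,-0.34,-0.04,-0.79,-0.86],[40,-0.34,-0.07,-0.79,-0.85],[40,-0.34,-0.09,-0.79,-0.86],[46,0.33,-0.67,0.03,-0.67],[46,0.37,-0.64,0.04,-0.67]]
[[46,0.41,-0.63,0.03,-0.67],[46,0.44,-0.6,0.03,-0.67],[46,0.47,-0.57,0.04,-0.67],[46,0.51,-0.54,0.03,-0.67],[46,0.54,-0.51,0.03,-0.67]]
[[46,0.57,-0.48,0.04,-0.67],[46,0.6,-0.45,0.03,-0.67],[46,0.62,-0.41,0.03,-0.67]]
```

The medium is home: rim, flats and slot all sit within about 1–2 mm of where they should be. Now I go to the small.

Request:
move_arm([
  [40, -0.34, -0.04, -0.79, -0.86],
  [40, -0.34, -0.07, -0.79, -0.86],
  [40, -0.34, -0.09, -0.79, -0.86],
  [46, 0.33, -0.67, 0, -0.67],
  [46, 0.37, -0.64, 0, -0.67],
])

```text
time_s: 14.7
position: [0.5981, -0.2226, 0.1601]
orientation: [0.326, 0.945, 0.0, 0.002]
force: [-0.4, -1.0, -0.0]
gripper_width: 0.0453
gripper_force: 0.0
```

Request:
move_arm([
  [46, 0.41, -0.63, 0, -0.67],
  [46, 0.44, -0.6, 0, -0.67],
  [46, 0.47, -0.57, 0, -0.67],
  [46, 0.51, -0.54, 0, -0.67],
  [46, 0.54, -0.51, 0, -0.67],
])

```text
time_s: 15.12
position: [0.4898, -0.2585, 0.1585]
orientation: [0.185, 0.983, -0.0, 0.0]
force: [0.3, -0.6, -0.4]
gripper_width: 0.046
gripper_force: 0.0
```

Request:
move_arm([
  [46, 0.57, -0.48, 0, -0.67],
  [46, 0.6, -0.45, 0, -0.67],
  [46, 0.6, -0.41, 0, -0.67],
  [46, 0, 0, 0, 0],
  [46, 0, 0, 0, 0],
])

```text
time_s: 15.53
position: [0.4268, -0.2807, 0.1585]
orientation: [0.101, 0.995, -0.0, -0.0]
force: [0.4, -0.2, 0.4]
gripper_width: 0.0459
gripper_force: 0.0
```

Run:
```python
from meas import *
plan([(.4285,-.2812,.055,168.5,5,46,0)])
im,_=snapshot("top"); np.save("p6.npy",im)
c=np.array([.579,-.1067])
# small disc seen? verify against first picture
p0=np.load("p0.npy").mean(2); g=im.mean(2); print("diff at small disc", np.abs(p0-g)[190:206,352:372].mean())
```

```text
[ 4.268000e-01 -2.807000e-01  1.585000e-01  1.683823e+02] 0.04 [ 1.05  0.46 -0.76  1.91  0.39  0.93  1.47] 0.0459 0.0 15.5333 [ 0.4 -0.2  0.4] [ 0.15 -0.17  0.02]
max [0.02 0.   0.69 0.01] n 5 end [ 4.286000e-01 -2.811000e-01  5.500000e-02  1.684823e+02]
[[46,-0.01,-0.0,0.69,-0.0],[46,-0.01,-0.0,0.69,-0.01],[46,-0.01,-0.0,0.69,-0.0],[46,-0.02,-0.0,0.69,-0.01],[46,-0.01,-0.0,0.69,-0.0]]
diff at small disc 51.961458333333326
```

Request:
move_arm([
  [46, -0.01, 0, 0.69, 0],
  [46, -0.01, 0, 0.69, 0],
  [46, -0.01, 0, 0.69, 0],
  [46, -0.01, 0, 0.69, 0],
  [46, -0.01, 0, 0.69, 0],
])

```text
time_s: 16.0
position: [0.4309, -0.2795, 0.0541]
orientation: [0.1, 0.995, 0.0, 0.001]
force: [-0.0, -0.7, -0.3]
gripper_width: 0.0462
gripper_force: 0.0
```

Request:
move_arm([
  [46, 0, 0, 0.6, 0],
  [46, 0, 0, 0.45, 0],
  [46, 0, 0, 0, 0],
  [46, 0, 0, 0, 0],
])

```text
time_s: 16.33
position: [0.4302, -0.2793, 0.0232]
orientation: [0.099, 0.995, 0.0, -0.0]
force: [1.0, 0.5, -0.5]
gripper_width: 0.046
gripper_force: 0.0
```

Run:
```python
from meas import *
plan([(.4285,-.2812,.022,168.5,2,46,0)])
```

```text
[ 4.30200e-01 -2.79300e-01  2.32000e-02  1.68603e+02] 0.06 [ 0.92  0.64 -0.61  2.02  0.59  0.66  1.29] 0.046 0.0 16.3333 [ 1.   0.5 -0.5] [ 0.07 -0.21 -0.05]
max [0.02 0.04 0.02 0.01] n 2 end [ 4.28600e-01 -2.81100e-01  2.20000e-02  1.68503e+02]
[[46,0.02,-0.04,0.02,0.01],[46,0.02,-0.03,0.02,0.01]]
```

Request:
move_arm([
  [46, 0.02, -0.04, 0, 0],
  [10, 0, 0, 0.03, 0],
  [10, 0, 0, 0, 0],
  [10, 0, 0, 0, 0],
  [10, 0, 0, 0, 0],
])

```text
time_s: 16.75
position: [0.4287, -0.2816, 0.023]
orientation: [0.1, 0.995, -0.0, 0.0]
force: [-0.0, -0.3, -0.5]
gripper_width: 0.0242
gripper_force: 0.0
```

Request:
move_arm([
  [10, 0, 0, 0, 0],
  [10, 0, 0, 0, 0],
  [10, 0, 0, 0, 0],
])

```text
time_s: 17.0
position: [0.4286, -0.2814, 0.0229]
orientation: [0.1, 0.995, -0.0, 0.0]
force: [-1.6, 0.9, 5.9]
gripper_width: 0.0197
gripper_force: 29.9
```

Run:
```python
from meas import *
plan([(.4285,-.2812,.125,168.5,5,10,0),(.4346,-.1117,.12,182,9,10,0)])
```

```text
[ 4.28600e-01 -2.81400e-01  2.29000e-02  1.68539e+02] 0.03 [ 0.92  0.64 -0.61  2.02  0.6   0.66  1.29] 0.0197 29.902704656124115 17.0 [-1.6  0.9  5.9] [ 0.23  0.15 -0.05]
max [0.1  0.63 0.68 0.3 ] n 14 end [ 4.34500e-01 -1.11600e-01  1.20100e-01  1.81989e+02]
[[10,0.0,0.0,-0.68,0.0],[10,0.0,0.0,-0.68,0.0],[10,0.0,0.0,-0.68,0.0],[10,0.0,0.01,-0.68,0.01],[10,0.01,-0.0,-0.68,-0.0]]
[[10,0.1,0.62,0.02,-0.3],[10,0.09,0.62,0.02,-0.3],[10,0.07,0.62,0.01,-0.3],[10,0.05,0.63,0.02,-0.3],[10,0.04,0.63,0.02,-0.3]]
[[10,0.02,0.62,0.02,-0.3],[10,0.01,0.63,0.02,-0.3],[10,-0.02,0.63,0.01,-0.3],[10,-0.02,0.63,0.02,-0.3]]
```

Request:
move_arm([
  [10, 0, 0, -0.5, 0],
  [10, 0, 0, -0.7, 0],
  [10, 0, 0, -0.7, 0],
  [10, 0, 0, -0.7, 0],
  [10, 0, 0, -0.7, 0],
])

```text
time_s: 17.42
position: [0.428, -0.2811, 0.1222]
orientation: [0.1, 0.995, 0.0, -0.0]
force: [0.8, 0.2, -0.8]
gripper_width: 0.0195
gripper_force: 29.9
```

Request:
move_arm([
  [10, 0.1, 0.5, 0, -0.3],
  [10, 0.09, 0.62, 0, -0.3],
  [10, 0.07, 0.62, 0, -0.3],
  [10, 0.05, 0.63, 0, -0.3],
  [10, 0.04, 0.63, 0, -0.3],
])

```text
time_s: 17.83
position: [0.4303, -0.1876, 0.1206]
orientation: [0.032, 0.999, 0.001, -0.001]
force: [0.7, -0.4, -0.1]
gripper_width: 0.0196
gripper_force: 29.9
```

Request:
move_arm([
  [10, 0.02, 0.63, 0, -0.3],
  [10, 0, 0.63, 0.1, -0.3],
  [10, -0.02, 0.63, 0.2, -0.3],
  [10, 0, 0.5, 0.3, -0.3],
  [10, 0, 0, 0, 0],
])

```text
time_s: 18.25
position: [0.4319, -0.1138, 0.102]
orientation: [-0.022, 1.0, 0.001, -0.001]
force: [-0.2, -0.2, -0.7]
gripper_width: 0.0194
gripper_force: 29.9
```

```bash
sed -i 's/^def rect/OFF=-.0745\ndef rect/' meas.py
python3 - <<'E'
from meas import *
plan([(.4346,-.1117,.0975,182,2,10,0)])
E
```

```text
[ 4.319000e-01 -1.138000e-01  1.020000e-01 -1.774362e+02] 0.2 [ 0.77  0.47 -0.81  2.11  0.49  0.76  1.26] 0.0194 29.90301489830017 18.25 [-0.2 -0.2 -0.7] [ 0.19 -0.08  0.06]
max [ 0.05  0.04  0.08 35.95] n 2 end [ 4.345000e-01 -1.116000e-01  9.750000e-02  1.820138e+02]
[[10,-0.05,0.03,0.07,-35.94],[10,0.04,-0.04,0.08,-35.95]]
```

Request:
move_arm([
  [10, 0, 0, 0.15, 0],
  [10, 0, 0, 0, 0],
  [10, 0, 0, 0, 0],
])

```text
time_s: 18.5
position: [0.433, -0.1193, 0.0986]
orientation: [-0.018, 1.0, 0.0, -0.0]
force: [0.0, -0.0, -1.5]
gripper_width: 0.0197
gripper_force: 29.9
```

```bash
cat > rel2.py <<'E'
from meas import *
import sys
yd=p[3]-180; th=np.radians(yd); u=np.array([np.cos(th),np.sin(th)]); c=np.array(p[:2])+.0745*u
d=np.array([.579,-.1067])-c; print("x_s deg",yd,"to seat along/lat mm",d@u*1e3,d@[-u[1],u[0]]*1e3)
if len(sys.argv)>1:
    im,_=snapshot("top"); np.save("p7.npy",im)
    al=np.arange(44,-45,-4)/1e3; la=np.arange(-36,37,2)/1e3
    g=rect(im,c,yd,p[2]-.0229+.014,al,la)
    print("     "," ".join(f"{int(l*1e3):3d}" for l in la))
    for a,r in zip(al,g): print(f"{a*1e3:4.0f} "," ".join(f"{int(v):3d}" for v in r))
E
python3 rel2.py 1
```

```text
[ 4.330000e-01 -1.193000e-01  9.860000e-02 -1.779837e+02] 0.06 [ 0.77  0.48 -0.8   2.11  0.5   0.75  1.25] 0.0197 29.902419447898865 18.5 [ 0.  -0.  -1.5] [-0.   -0.06 -0.01]
x_s deg -357.98369417583535 to seat along/lat mm 71.82008019796639 7.435271089274967
      -36 -34 -32 -30 -28 -26 -24 -22 -20 -18 -16 -14 -12 -10  -8  -6  -4  -2   0   2   4   6   8  10  12  14  16  18  20  22  24  26  28  30  32  34  36
  44   87  87  86  86  86  86  85  84  84  83  83  83  83  82  82  81  79  76  69  68  69  73  74  74  75  75  75  75  75  75  74  74  74  73  66  55  48
  40   89  89  89  89  88  88  88  87  87  87  86  86  86  85  84  83  79  74  79  80  77  76  75  75  75  75  75  75  75  75  75  74  74  67  60  54  51
  36   91  91  91  90  90  90  89  89  89  88  88  88  88  88  87  82  77  70  76  78  76  75  74  74  74  74  75  75  75  75  75  72  68  55  51  63  55
  32   88  90  92  91  91  91  91  91  90  90  90  90  90  89  87  80  75  76  76  75  74  74  75  75  75  75  75  74  74  75  72  66  54  51  52  56  49
  28   74  78  82  86  89  90  91  92  92  92  92  92  91  87  77  73 
[... 2155 characters left out ...]
  96  93  70  52  41  41  44  51  52  49  42  38  35  33  32  32  32  38  42  44  43
 -32   61  61  60  59  58  58  76  94 103 105 104 104 103 102 102 101  94  78  57  43  40  41  47  56  52  46  39  36  34  32  32  35  42  47  50  50  46
 -36   61  60  59  59  58  57  70  87 103 108 109 108 108 107 107 103  90  62  48  40  40  45  50  53  48  42  37  34  33  32  33  39  53  52  49  46  45
 -40   59  58  58  57  57  56  60  71 100 111 113 112 112 111 111  98  78  54  44  40  41  47  53  50  45  40  38  36  34  33  34  40  54  62  62  47  42
 -44   59  59  58  57  56  56  56  59  92 109 114 115 115 114 106  84  56  44  40  40  44  49  53  47  42  39  39  36  33  33  36  42  52  62  64  49  44
```

The arm hides the small from above here, so I go by the robot frame: the seat is at about (0.580, -0.106) as confirmed by the medium's fit. I align laterally first.

Request:
move_arm([
  [10, 0, 0.26, 0, 0],
  [10, 0, 0, 0, 0],
  [10, 0, 0, 0, 0],
])

```text
time_s: 18.8
position: [0.4332, -0.1109, 0.0992]
orientation: [-0.018, 1.0, -0.0, 0.0]
force: [-0.0, -0.3, -1.2]
gripper_width: 0.0199
gripper_force: 29.9
```

```bash
sed -i 's/\[.579,-.1067\]/[.580,-.1062]/' rel2.py; python3 rel2.py
```

```text
[ 4.332000e-01 -1.109000e-01  9.920000e-02 -1.779384e+02] 0.02 [ 0.75  0.47 -0.8   2.11  0.5   0.75  1.24] 0.0199 29.902447164058685 18.8 [-0.  -0.3 -1.2] [ 0.07 -0.05  0.  ]
x_s deg -357.9384287926527 to seat along/lat mm 72.3720539123722 -0.5753564347952731
```

Request:
move_arm([
  [10, -0.3, -0.02, 0.07, 0],
  [10, -0.4, 0, 0, 0],
  [10, -0.4, 0, 0, 0],
  [10, 0, 0, 0, 0],
  [10, 0, 0, 0, 0],
])

```text
time_s: 19.22
position: [0.4668, -0.1105, 0.0968]
orientation: [-0.018, 1.0, 0.0, 0.0]
force: [-0.8, 0.9, -1.0]
gripper_width: 0.0194
gripper_force: 29.9
```

```bash
python3 rel2.py
python3 - <<'E'
from h import *
# side view check: height of small disc vs stem from side depth
im,d=snapshot("side"); C=cloud("side",d)
m=(C[...,0]>.50)&(C[...,0]<.60)&(abs(C[...,1]+.10)<.06)&(C[...,2]>.045)&(C[...,2]<.2); P=C[m]
for a in np.arange(.50,.60,.008):
    k=P[(P[:,0]>=a)&(P[:,0]<a+.008)]; print(round(a,3),len(k),np.round(np.percentile(k[:,2],[5,50,95]),3) if len(k) else "", np.round(np.percentile(k[:,1],[5,50,95]),3) if len(k) else "")
E
```

```text
[ 4.668000e-01 -1.105000e-01  9.680000e-02 -1.779568e+02] 0.03 [ 0.71  0.52 -0.78  2.04  0.52  0.79  1.22] 0.0194 29.90251064300537 19.2167 [-0.8  0.9 -1. ] [ 0.12 -0.02  0.02]
x_s deg -357.9567958008689 to seat along/lat mm 38.73702146280224 0.3028880439791969
0.5 16 [0.075 0.088 0.168] [-0.133 -0.1   -0.097]
0.508 12 [0.075 0.086 0.088] [-0.119 -0.103 -0.097]
0.516 18 [0.077 0.086 0.089] [-0.117 -0.09  -0.084]
0.524 16 [0.076 0.087 0.089] [-0.121 -0.089 -0.079]
0.532 22 [0.047 0.083 0.09 ] [-0.118 -0.095 -0.081]
0.54 39 [0.048 0.076 0.089] [-0.122 -0.09  -0.075]
0.548 38 [0.05  0.068 0.088] [-0.115 -0.083 -0.074]
0.556 33 [0.046 0.066 0.088] [-0.119 -0.084 -0.062]
0.564 45 [0.051 0.068 0.182] [-0.11  -0.094 -0.061]
0.572 88 [0.053 0.11  0.183] [-0.109 -0.1   -0.062]
0.58 63 [0.053 0.093 0.186] [-0.106 -0.096 -0.065]
0.588 39 [0.048 0.067 0.179] [-0.116 -0.079 -0.053]
0.596 16 [0.05  0.066 0.069] [-0.143 -0.078 -0.05 ]
```

Request:
move_arm([
  [10, -0.25, 0.01, 0, 0],
  [10, -0.25, 0, 0, 0],
  [10, 0, 0, 0, 0],
])

```text
time_s: 19.52
position: [0.4829, -0.1097, 0.0972]
orientation: [-0.018, 1.0, 0.0, 0.001]
force: [0.7, 0.5, -0.8]
gripper_width: 0.0191
gripper_force: 29.9
```

```bash
python3 rel2.py
```

```text
[ 4.829000e-01 -1.097000e-01  9.720000e-02 -1.779608e+02] 0.11 [ 0.69  0.54 -0.78  2.01  0.52  0.8   1.22] 0.0191 29.902534782886505 19.5167 [ 0.7  0.5 -0.8] [ 0.09 -0.09 -0.02]
x_s deg -357.96080899492836 to seat along/lat mm 22.646765522453848 0.026541280845504375
```

Request:
move_arm([
  [10, -0.2, 0, 0, 0],
  [10, -0.2, 0, 0, 0],
  [10, 0, 0, 0, 0],
])

```text
time_s: 19.77
position: [0.4946, -0.1092, 0.0971]
orientation: [-0.018, 1.0, 0.0, 0.001]
force: [0.3, 0.1, -1.2]
gripper_width: 0.0196
gripper_force: 29.9
```

Request:
move_arm([
  [10, -0.15, 0, 0, 0],
  [10, -0.15, 0, 0, 0],
  [10, 0, 0, 0, 0],
])

```text
time_s: 20.02
position: [0.5031, -0.1089, 0.097]
orientation: [-0.018, 1.0, 0.0, 0.0]
force: [-0.2, -0.3, -0.9]
gripper_width: 0.0199
gripper_force: 29.9
```

```bash
python3 rel2.py
```

```text
[ 5.031000e-01 -1.089000e-01  9.700000e-02 -1.779507e+02] 0.05 [ 0.67  0.56 -0.77  1.96  0.53  0.83  1.22] 0.0199 29.902481138706207 20.0167 [-0.2 -0.3 -0.9] [ 0.13 -0.07 -0.03]
x_s deg -357.95072647653507 to seat along/lat mm 2.4531984361953527 -0.05122833872448272
```

Request:
move_arm([
  [10, -0.06, 0, 0, 0],
  [10, 0, 0, 0.08, 0],
  [10, 0, 0, 0.08, 0],
  [10, 0, 0, 0, 0],
  [10, 0, 0, 0, 0],
])

```text
time_s: 20.43
position: [0.5035, -0.109, 0.0919]
orientation: [-0.018, 1.0, 0.0, -0.0]
force: [0.1, -0.6, -1.3]
gripper_width: 0.0195
gripper_force: 29.9
```

Request:
move_arm([
  [10, 0, 0, 0.04, 0],
  [10, 0, 0, 0.02, 0],
  [10, 0, 0, 0, 0],
])

```text
time_s: 20.68
position: [0.5038, -0.109, 0.0905]
orientation: [-0.018, 1.0, -0.0, -0.0]
force: [-2.4, 0.8, 3.5]
gripper_width: 0.0195
gripper_force: 29.9
```

```bash
python3 rel2.py
```

```text
[ 5.038000e-01 -1.090000e-01  9.050000e-02 -1.779516e+02] 0.01 [ 0.66  0.57 -0.76  1.96  0.54  0.82  1.21] 0.0195 29.904157519340515 20.6833 [-2.4  0.8  3.5] [0.11 0.21 0.05]
x_s deg -357.951561467691 to seat along/lat mm 1.7210637268370677 0.03434568670005105
```

It is in contact. I release it, back away, and clear the view.

Request:
move_arm([
  [40, 0, 0, 0, 0],
  [40, 0, 0, 0, 0],
  [40, 0, 0, 0, 0],
  [40, 0, 0, 0, 0],
  [40, 0.3, 0, -0.1, 0],
])

```text
time_s: 21.1
position: [0.4959, -0.109, 0.0932]
orientation: [-0.018, 1.0, 0.0, 0.001]
force: [0.6, 0.7, -1.1]
gripper_width: 0.0399
gripper_force: 0.0
```

Request:
move_arm([
  [40, 0.6, 0, -0.5, 0],
  [40, 0.6, 0, -0.8, 0],
  [40, 0.3, -0.8, -0.8, 0],
  [40, 0, -0.9, -0.8, 0],
  [40, 0, -0.9, -0.5, 0],
])

```text
time_s: 21.52
position: [0.4521, -0.1893, 0.1978]
orientation: [-0.019, 1.0, -0.001, 0.001]
force: [1.5, -0.8, -0.4]
gripper_width: 0.0403
gripper_force: 0.0
```

Request:
move_arm([
  [40, 0, -0.9, 0, 0],
  [40, 0, -0.9, 0, 0],
  [40, 0, -0.9, 0, 0],
  [40, 0, -0.9, 0, 0],
  [40, 0, 0, 0, 0],
])

```text
time_s: 21.93
position: [0.4549, -0.3028, 0.1948]
orientation: [-0.014, 1.0, -0.001, -0.0]
force: [-0.2, -0.7, -0.5]
gripper_width: 0.0397
gripper_force: 0.0
```

Run:
```python
from meas import *
im,d=snapshot("top"); np.save("p8.npy",im); sd,_=snapshot("side")
C=cloud("top",d); m=np.hypot(C[...,0]-.58,C[...,1]+.107)<.022; z=C[m][:,2]; print("z of small top",np.median(z[(z<.11)&(z>.02)]))
a=cv2.resize(im[140:210,260:330],None,fx=6,fy=7,interpolation=cv2.INTER_CUBIC); b=cv2.resize(sd[160:230,225:285],None,fx=6,fy=7,interpolation=cv2.INTER_CUBIC)
cv2.imwrite("pics/fin.png",np.hstack([a,b])[:,:,::-1])
```

```text
[   0.4549   -0.3028    0.1948 -178.3561] 0.13 [ 1.08  0.49 -0.82  1.78  0.41  1.05  1.71] 0.0397 0.0 21.9333 [-0.2 -0.7 -0.5] [ 0.08 -0.09 -0.01]
z of small top 0.08099873273198
```

View pics/fin.png

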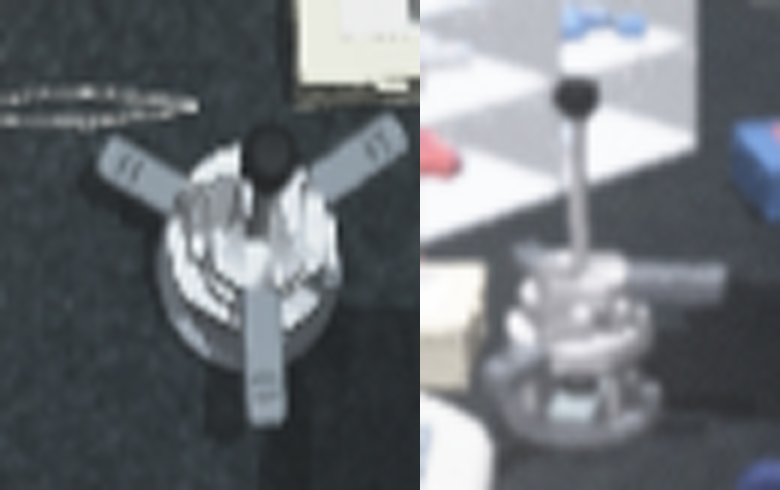

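All three tabs point a third of a turn apart, at (140,170), (360,155) and (265,370). The stack is flat and the small's top is at 81 mm. One last check on the tab-end distances, then I hand in.

Run:
```python
from h import *
ok=True
for n,uv,z in(("small",(265,424),.082),("medium",(397,128),.068),("largest",(106,150),.054)):
    P=at_z("top",[[uv[0]/6+260-.5,uv[1]/7+140-.5]],z)[0]; v=P[:2]-[.579,-.1067]; r=np.linalg.norm(v)*1e3
    print(n,round(r,1),round(np.degrees(np.arctan2(v[1],v[0])),1)); ok&=abs(r-88)<7
if ok: print(job_done())
```

```text
small 90.2 -177.7
medium 87.6 -57.8
largest 86.4 62.2
the job is handed in; nothing more can be done
None
```

The job is handed in: the medium and small weights lie flat on the largest with the stem in their slots and the slots about 120° apart; no verdict came back.

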